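Fetch the sample vial from behind the reagent bottles

TASK

The small white-capped vial stands in the grey bottle bay behind two tall amber bottles. Lift both bottles out and stand them upright together in the blue side tray, then stand the white-capped vial upright in the middle of the orange holder, and only then put each bottle back upright where it stood in the bay at the start. Leave the black-capped vial in the bay where it is, and do not drop or knock over anything.

Things in the scene. Friction and masses are not known exactly. Their poses are not given: they have to be found in the camera images.
- red_bottle_center (a point): Amber glass reagent bottle with a RED screw cap, 46 mm diameter, 120 mm tall, 0.16 kg, loose, standing upright in the front row of the bay (left or right place, it varies). The point is on its axis half-way up, 60 mm above its underside; z up. Grip it round the straight body (lower 65 mm) or from above by the cap (22 mm diameter, top 16 mm).
- blue_bottle_center (a point): Amber glass reagent bottle with a BLUE screw cap, 46 mm diameter, 120 mm tall, 0.16 kg, loose, standing upright in the other place of the bay's front row. The point is on its axis half-way up, 60 mm above its underside; z up. Grip it round the straight body (lower 65 mm) or from above by the cap (22 mm diameter, top 16 mm).
- white_vial_center (a point): The vial to fetch: small glass vial with a WHITE cap, 28 mm wide, 60 mm tall, 32 g, loose, upright in the back row of the bay behind the bottles (left or right place, it varies). The point is on its axis half-way up, 30 mm above its underside; z up; its sides grip best along its own x or y axis, which lie along those of the bay at the start.
- black_vial_center (a point): Bystander: small glass vial with a BLACK cap, 25 mm wide, 52 mm tall, 30 g, loose, upright in the other place of the bay's back row, about 64 mm (centre to centre) beside the white-capped vial. To be left alone. The point is on its axis half-way up, 26 mm above its underside.
- bay: Grey sheet-metal bottle bay, fixed, 124 mm (its x) by 140 mm (its y), floor 4 mm thick, back wall on its +x side 45 mm high, side walls 12 mm high, open on its -x side, which faces roughly towards the robot. Origin: centre of its underside; z up. The bottles stand about 24 mm in front of its centre, 33 mm to either side; the vials about 22 mm behind its centre, 32 mm to either side.
- side_tray: Blue shallow parking tray on the work surface, fixed, 90 mm (its x) by 164 mm (its y) outside, 82 by 156 mm inside, floor 4 mm thick, rim 17 mm high. Room for both bottles side by side along its y. Origin: centre of its underside; z up.
- holder: Round orange sample holder, a low dish, fixed, 80 mm outer diameter, with a flat black seat 64 mm across, 3 mm above the work surface, inside a rim 9 mm high. Origin: centre of its underside; z up. It stands to the right of the big ultrasonic bath (0.26 m tall); bay and tray stand left of and behind it. Wall cabinets hang 0.59 m above the surface beyond x = 0.6 m, so cross over the bath close to the robot.
There are look-alikes about, which are no part of the job. What is shaped like the part that bears blue_bottle_center but purple is not meant.

How it is judged:
By the outcome, as a careful person would: the job done as asked, in the order asked, and still so for the second after the job is handed in, with the robot touching nothing.
It also fails if it takes over 110 s, if anything falls off the work surface, if the arm or the gripper's body presses on something with over 40 N, if the wrist force passes 120 N, or if a joint passes its speed limit or range.

ROBOT

A 6-joint arm with a two-finger parallel gripper is mounted at the origin on a cart in front of the work surface, level with it; the furniture and walls round the work are solid. World frame = base frame: x ahead of the robot, y to its left, z up, the work surface at z = 0. Lengths are in m, angles in rad, forces in N, time in s.
With the tool pointing down it reaches from about 0.275 to 0.85 m from the base axis. Payload 19 kg.
Tool frame: the origin (TCP) lies midway between the tips of the shut fingers; the grasp point (between the pads) lies 19 mm behind it (env.hold_point_z is the distance from the TCP to the grasp point, in m); z points along the fingers, y is the line along which they close (so a half turn about z gives the same grasp; the last joint's range is limited). The gripper opens to 85 mm and grips with 20 to 120 N. Pads are 22 mm wide; open, the fingers measure 114 mm over their backs; the gripper's body (76 mm by 85 mm) begins 54 mm behind the grasp point. The pads swing forward as they close: fully open they stand 13 mm farther back than shut.
Start: joints at [1.196, 0.15, 1.437, -0, 1.554, -0.134], TCP at [0.137, 0.558, 0.231] pointing down, gripper open.
Joint ranges: [-2.8, 2.8], [-0.68, 2.1], [0.12, 2.68], [-1.39, 4.53], [0.16, 2.79], [-2.81, 2.81]. Speed limits (rad/s): [1.89, 1.89, 2.22, 3.01, 3.01, 3.01].

INTERFACE

Orientations are given as a unit quaternion [x, y, z, w].
In Python, from workcell import env gives the robot as it stands. The module is installed in compiled form; this text tells all that it offers.
- The arm moves only by the tool move_arm, never from a script. Its argument "moves" is a list of rows, each a list of 3 entries, a list of its own where there are three numbers: the shift along the tool's x, y, z in m, then the turn, a rotation vector about the tool's x, y, z in rad, then the finger opening in m, from 0 to 0.0854. In form: [[[dx, dy, dz], [rx, ry, rz], gripper], ...]. A call has 1 to 5 rows; each row is the pose to reach, as a shift and turn from the pose commanded when the call began, along the tool's axes at that moment; what a row does not reach only later rows make up. A row lasts 1/12 s, in which the tool goes at most 41.7 mm and 7.16 degrees, less where a joint would pass 70% of its speed; a pose out of reach is approached as far as the arm can. A call with a gripper value outside its range is refused whole. The fingers move at their own pace and stop on an object; the grip force is fixed at half the most. Time passes only in rows, so rows that repeat a pose let the fingers close. It gives the time, the measured TCP pose, the force, the opening and the grip force at its end, in the units of the state.
- env.observe(): the state, without advancing time (a new reading comes with each control period).
- env.camera(name): name is "side" or "top" or "wrist"; returns (picture, depth): 400x640x3 uint8, red, green, blue; 400x640 float32, m along the optical axis (not along the pixel's ray), 0 where there is no reading.
- env.camera_params(name): a dict with "vfov" (degrees; the focal length in pixels is half the picture's height over the tangent of half this angle, whatever the lens; pixels are square), "cx", "cy" (the principal point, pixels), "k1" (the pictures are not rectified: a ray, as slopes to the right and down, at radius r is drawn at 1 + k1 r^2 times it, then the intrinsics apply), "world_to_cam" (4x4, takes a point from world to camera coordinates). Camera axes: x right, y up, looking along -z (the intrinsics and any distortion apply to the point x, -y, -z); pixel columns grow to the right and rows downward; lengths in m; the calibration is good to about 2 mm. A picture is of the moment at which its call begins: read the wrist's pose just before it. camera_params takes no time and is no camera call; for the wrist camera it gives the pose at the moment of the call.
- env.job_done(): hands the job in; it is judged then, once.
Trained networks look in the newest picture that a camera, given by its name, has taken for a name from the list of things; names that differ only in an ending like _2 or _b are one class to them, and where a whole thing is asked for, a point or a joint stands for the part that bears it (a point fixed in the world has none). Each returns a list of dicts, best first, with "conf" (0 to 1); they miss things now and then, are a little off and sometimes report something else, mostly with a low value. They report only what shows in the picture. A call takes as long as a camera call. They do not tell look-alikes from the thing itself.
- env.spot_in(query, camera): "rect" ([left, top, right, bottom] in pixels, round what is visible of it).
The state is a dict: "clock": time; "joint_pos": joint angles; "qvel": joint speeds; "effort": joint torques, N m; "ee_pos": TCP position; "eef_rot": TCP orientation; "force": force on the tool from outside, world axes, zero at the start; "ft_torque": the same for the moment, N m; "width": finger opening in m; "grip_force": force on a finger pad.
Only numpy, scipy, OpenCV 4.12 (cv2) and the standard library are available. Lean on these libraries where they do the work, as an engineer would, in place of code of your own. Each camera call takes 0.05 s, during which the arm holds its last target. There are 200 camera calls.

## Working session

There is one attempt and no reset: what is moved stays moved. The work goes in short steps, Python scripts to look and compute and a tool call to move; the robot and the scene stay as the last step left them, time stands still between calls to the robot, and variables do not carry over. Pictures are saved under pics/ and viewed, at most 14 in all, crops included, and the job is handed in when it is done.

Besides the shell and the picture viewer there is one more tool, called after "Call:" as name([rows], argument=value, ...), one row to a line, values as JSON. move_arm: Moves the arm, as the interface text tells. Its arguments: {"type":"object","properties":{"moves":{"type":"array"}},"required":["moves"]}

```bash
mkdir -p pics; cat > h.py <<'E'
import numpy as np, cv2
from workcell import env
from scipy.spatial.transform import Rotation as R
def params(n):
    p=env.camera_params(n); f=200/np.tan(np.radians(p["vfov"])/2)
    return f,p["cx"],p["cy"],p["k1"],np.array(p["world_to_cam"])
def proj(P,n):
    f,cx,cy,k,T=params(n); c=T@np.append(P,1); a=np.array([c[0],-c[1]])/-c[2]
    a=a*(1+k*(a@a)); return a*f+[cx,cy]
def ray(u,v,n):
    f,cx,cy,k,T=params(n); d=np.array([(u-cx)/f,(v-cy)/f]); a=d.copy()
    for _ in range(20): a=d/(1+k*(a@a))
    Ti=np.linalg.inv(T); return Ti[:3,3], Ti[:3,:3]@np.array([a[0],-a[1],-1])
def at_z(u,v,n,z):
    o,d=ray(u,v,n); return o+d*(z-o[2])/d[2]
def pt(u,v,n,dep):
    o,d=ray(u,v,n); return o+d*dep[int(round(v)),int(round(u))]
def shot(n,fn=None):
    im,d=env.camera(n)
    if fn: cv2.imwrite("pics/"+fn,im[:,:,::-1])
    np.savez("last_%s.npz"%n,im=im,d=d)
    return im,d
E
python3 - <<'E'
from h import *
print(env.observe())
for n in ("side","top","wrist"):
    im,d=shot(n,n+"0.png")
    for q in ["red_bottle_center","blue_bottle_center","white_vial_center","black_vial_center","bay","side_tray","holder"]:
        for r in env.spot_in(q,n)[:3]:
            b=np.array(r["rect"]); u,v=(b[0]+b[2])/2,(b[1]+b[3])/2
            print(n,q,round(r["conf"],2),b.round(),pt(u,v,n,d).round(3))
a=cv2.imread("pics/side0.png");b=cv2.imread("pics/top0.png")
E
```

```text
{'clock': 0.0, 'joint_pos': array([ 1.19597716e+00,  1.50982891e-01,  1.43803494e+00, -1.05956455e-05,
        1.55380856e+00, -1.33979459e-01]), 'qvel': array([-7.74048715e-04, -4.99905103e-04,  3.82591240e-04, -1.82140150e-03,
        1.11149845e-04, -6.49423180e-05]), 'effort': array([-7.14622893e-04, -7.13040161e+01, -5.70898283e+01, -1.17242676e-04,
        8.29655182e-03,  6.40812664e-05]), 'ee_pos': array([0.13706562, 0.55816411, 0.23067529]), 'eef_rot': array([ 1.20128918e-01,  9.92758109e-01, -5.98345436e-04, -1.50116623e-04]), 'force': array([-0.75947585, -0.20801408,  0.23325334]), 'ft_torque': array([ 0.04478945, -0.07825095, -0.03036903]), 'grip_force': 0.0, 'width': 0.08563685255406983}
side red_bottle_center 0.69 [236. 233. 257. 282.] [0.533 0.355 0.08 ]
side blue_bottle_center 0.77 [311. 253. 335. 306.] [0.359 0.381 0.075]
side blue_bottle_center 0.75 [253. 250. 276. 302.] [0.478 0.396 0.072]
side blue_bottle_center 0.62 [356. 263. 383. 318.] [0.264 0.392 0.075]
side white_vial_center 0.55 [238. 278. 257. 312.] [0.51  0.42  0.036]
side black_vial_center 0.61 [222. 267
[... 176 characters left out ...]
1 [229. 162. 246. 184.] [0.526 0.326 0.086]
top blue_bottle_center 0.77 [210. 249. 228. 266.] [0.259 0.355 0.091]
top blue_bottle_center 0.59 [217. 216. 236. 234.] [0.358 0.344 0.086]
top blue_bottle_center 0.58 [216. 179. 234. 197.] [0.475 0.36  0.08 ]
top white_vial_center 0.59 [207. 173. 222. 183.] [0.51  0.403 0.062]
top black_vial_center 0.38 [227. 159. 234. 168.] [0.563 0.358 0.057]
top bay 0.84 [195. 151. 258. 207.] [0.526 0.377 0.004]
top side_tray 0.66 [264. 144. 321. 180.] [0.597 0.163 0.003]
top side_tray 0.58 [216. 178. 230. 196.] [0.475 0.365 0.092]
top holder 0.9 [399. 200. 425. 224.] [ 0.452 -0.24   0.001]
wrist blue_bottle_center 0.88 [214. 334. 240. 378.] [0.348 0.377 0.039]
```

```bash
python3 - <<'E'
import cv2,numpy as np
a=cv2.imread("pics/side0.png")[180:345,180:420]
b=cv2.imread("pics/top0.png")[130:290,190:440]
a=cv2.resize(a,(800,550),interpolation=3);cv2.imwrite("pics/s0c.png",a)
cv2.imwrite("pics/t0c.png",cv2.resize(b,(800,512),interpolation=3))
E
```

```text
(no output)
```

View pics/s0c.png

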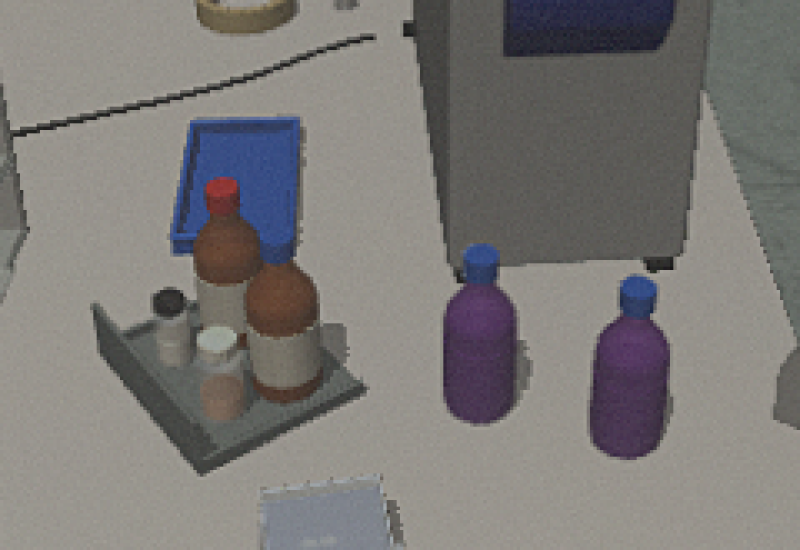

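View pics/t0c.png

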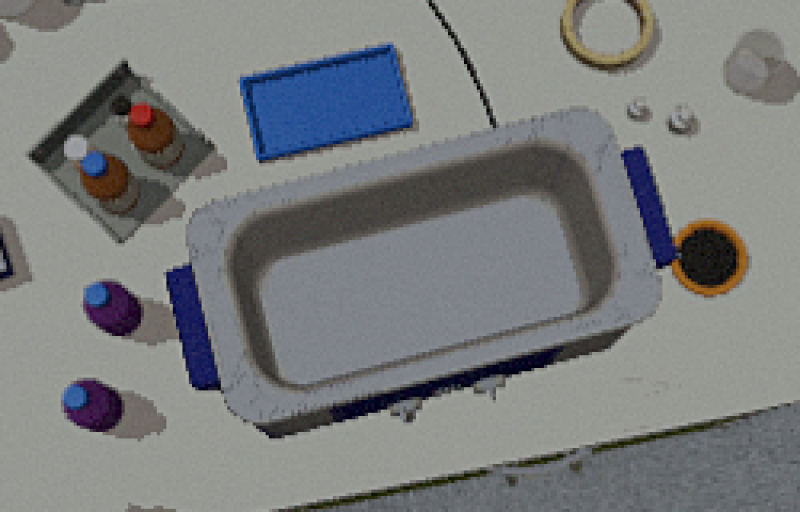

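View pics/side0.png

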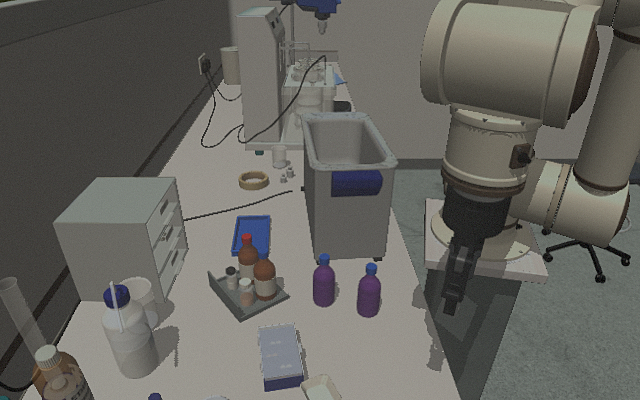

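View pics/top0.png

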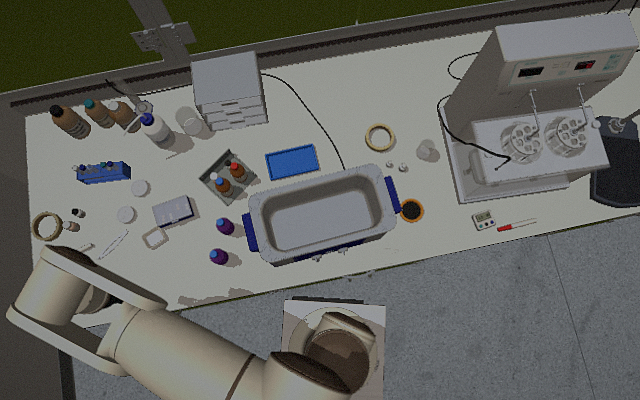

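Seen in the side view: the amber red-capped bottle (247,258), the amber blue-capped bottle (264,276), the white vial (247,295) and the black vial (230,278). Possible mix-ups for the blue-capped bottle are the two purple bottles at (323,280) and (369,290). I choose the amber one standing in the bay, which the close crop confirms. In the top view the tray is at (292,162) and the holder at (411,211), right beside the bath handle.

```bash
cat >> h.py <<'E'
def cloud(n,d):
    f,cx,cy,k,T=params(n); v,u=np.mgrid[0:400,0:640]
    q=cv2.undistortPoints(np.stack([u,v],-1).reshape(-1,1,2).astype(float),np.array([[f,0,cx],[0,f,cy],[0,0,1.]]),np.array([k,0,0,0.])).reshape(400,640,2)
    c=np.stack([q[...,0]*d,-q[...,1]*d,-d],-1); Ti=np.linalg.inv(T)
    w=c@Ti[:3,:3].T+Ti[:3,3]; w[d==0]=np.nan; return w
def hsv(im): return cv2.cvtColor(im,cv2.COLOR_RGB2HSV)
E
python3 - <<'E'
from h import *
for n in ("top","side"):
    z=np.load("last_%s.npz"%n); im,d=z["im"],z["d"]; w=cloud(n,d); H=hsv(im)
    h,s,v=H[...,0],H[...,1],H[...,2]
    X,Y,Z=w[...,0],w[...,1],w[...,2]
    def rep(name,m):
        p=w[m]; print(n,name,m.sum(),"med",np.median(p,0).round(4),"min",p.min(0).round(3),"max",p.max(0).round(3))
    ok=np.isfinite(Z)
    near=ok&(X>.4)&(X<.62)&(Y>.26)&(Y<.5)
    rep("red",near&((h<5)|(h>175))&(s>180)&(Z>.105))
    rep("blue",near&(abs(h-108)<15)&(s>110)&(Z>.105))
    rep("white",near&(s<50)&(Z>.05)&(Z<.072)&(v>120))
    rep("black",near&(v<60)&(Z>.045)&(Z<.066))
    rep("wall",near&(Z>.03)&(Z<.055)&(s<60)&(X>.5)) 
    tr=ok&(X>.5)&(X<.72)&(Y>.03)&(Y<.29)&(abs(h-110)<15)&(s>120)&(Z<.03); rep("tray",tr)
    print(cv2.minAreaRect((w[tr][:,:2]*1000).astype(np.float32)))
    ho=ok&(abs(X-.45)<.08)&(abs(Y+.24)<.08)&(h<22)&(h>8)&(s>150)&(Z<.03)
    if ho.sum()>5:
        rep("holder",ho); print(cv2.minEnclosingCircle((w[ho][:,:2]*1000).astype(np.float32)))
    ba=ok&(Z>.1)&(X>.1)&(X<.75)&(Y>-.27)&(Y<.3)&(~((Y>.27)&(X>.4)))
    for lo,hi in((.1,.2),(.2,.245),(.245,.3)):
        m=ba&(Z>lo)&(Z<hi)
        if m.sum()>20: rep(f"bath{lo}",m); print(cv2.boxPoints(cv2.minAreaRect((w[m][:,:2]*1000).astype(np.float32))).round(0).tolist())
E
```

```text
top red 42 med [0.5345 0.3309 0.1233] min [0.528 0.322 0.109] max [0.544 0.342 0.13 ]
top blue 41 med [0.4859 0.3712 0.1241] min [0.477 0.362 0.111] max [0.497 0.381 0.129]
top white 41 med [0.516  0.4075 0.0641] min [0.506 0.397 0.051] max [0.567 0.419 0.07 ]
top black 41 med [0.5617 0.3656 0.0561] min [0.466 0.312 0.047] max [0.575 0.431 0.065]
top wall 183 med [0.5524 0.3995 0.0425] min [0.5  0.31 0.03] max [0.617 0.461 0.055]
top tray 151 med [0.6148 0.1551 0.0079] min [ 0.53   0.077 -0.004] max [0.658 0.252 0.021]
((595.78173828125, 166.27548217773438), (93.02635192871094, 164.27301025390625), 17.460994720458984)
top holder 172 med [ 0.455  -0.2371  0.0081] min [ 0.419 -0.27  -0.002] max [ 0.493 -0.198  0.016]
((455.6291809082031, -233.3460235595703), 38.46272277832031)
top bath0.1 5646 med [0.3957 0.0576 0.1147] min [ 0.1   -0.131  0.1  ] max [0.748 0.27  0.2  ]
[[64.0, 167.0], [116.0, -168.0], [798.0, -62.0], [746.0, 272.0]]
top bath0.2 1005 med [0.4236 0.0191 0.2224] min [ 0.1   -0.153  0.2  ] max [0.749 0.272 0.245]
[[55.0, -24.0], [330.0, -250.0], [754.0, 265.0], [479.0, 49
[... 584 characters left out ...]
3 ] max [0.618 0.465 0.055]
side tray 850 med [0.6002 0.1525 0.0037] min [0.533 0.082 0.   ] max [0.659 0.262 0.019]
((595.810546875, 171.15281677246094), (90.00639343261719, 165.1851806640625), 16.620296478271484)
side bath0.1 4582 med [0.3653 0.2118 0.1538] min [ 0.112 -0.102  0.1  ] max [0.738 0.27  0.2  ]
[[101.0, 20.0], [408.0, -201.0], [742.0, 264.0], [435.0, 485.0]]
side bath0.2 2405 med [0.3614 0.2027 0.2244] min [ 0.247 -0.103  0.2  ] max [0.75  0.277 0.245]
[[231.0, 232.0], [365.0, -118.0], [829.0, 60.0], [695.0, 410.0]]
side bath0.245 2668 med [0.3496 0.1674 0.2578] min [ 0.242 -0.136  0.245] max [0.522 0.277 0.264]
[[225.0, 232.0], [352.0, -148.0], [533.0, -88.0], [405.0, 293.0]]
```

```bash
python3 - <<'E'
from h import *
w=cloud("side",np.load("last_side.npz")["d"]).reshape(-1,3)
t=np.array([.137,.558]); rad=np.array([.3665,.9305]); tan=np.array([-.9305,.3665])
m=np.isfinite(w[:,2])&(np.linalg.norm(w[:,:2]-t,axis=1)<.7)&(w[:,2]>.2); p=w[m]
a=(p[:,:2]-t)@rad; b=(p[:,:2]-t)@tan
for z in np.arange(.22,1.0,.04):
    k=(p[:,2]>=z)&(p[:,2]<z+.04)&(a<.2)&(abs(b)<.2)&(a>-.6)
    if k.sum(): print(round(z,2),k.sum(),"rad",np.percentile(a[k],[1,10,50,90,99]).round(3),"tan",np.percentile(b[k],[2,50,98]).round(3))
print(np.array(env.camera_params("wrist")["world_to_cam"]).round(3))
E
```

```text
0.22 1810 rad [-0.585 -0.559 -0.517 -0.497  0.057] tan [0.001 0.095 0.196]
0.26 1260 rad [-0.538 -0.515 -0.496  0.072  0.076] tan [-0.     0.126  0.197]
0.3 1940 rad [-0.528 -0.504 -0.008  0.072  0.075] tan [-0.014  0.022  0.195]
0.34 2488 rad [-0.523 -0.496  0.029  0.051  0.07 ] tan [-0.026  0.023  0.192]
0.38 2678 rad [-0.515 -0.486  0.025  0.038  0.041] tan [-0.029  0.025  0.181]
0.42 3825 rad [-0.507 -0.475  0.038  0.047  0.05 ] tan [-0.038  0.022  0.167]
0.46 3989 rad [-0.501 -0.469  0.039  0.047  0.05 ] tan [-0.038  0.021  0.155]
0.5 6250 rad [-0.49  -0.458  0.042  0.051  0.056] tan [-0.065  0.017  0.141]
0.54 8649 rad [-0.476  0.026  0.052  0.057  0.058] tan [-0.066  0.021  0.127]
0.58 7236 rad [-0.441 -0.298  0.029  0.044  0.05 ] tan [-0.065  0.02   0.117]
[[ 0.238  0.971 -0.    -0.574]
 [-0.919  0.225 -0.325  0.043]
 [-0.315  0.077  0.946 -0.381]
 [ 0.     0.     0.     1.   ]]
```

```bash
cat > plan.py <<'E'
from h import *
def now():
    s=env.observe(); r=R.from_quat(s["eef_rot"]).as_matrix(); return np.array(s["ee_pos"]),np.degrees(np.arctan2(r[1,0],r[0,0])),s
def plan(wps,step=.19,start=None):
    "wps: (x,y,z,yaw deg of tool x). prints one shift/turn per call"
    p,yaw,s=now()
    if start: p,yaw=np.array(start[:3]),start[3]
    for x,y,z,t in wps:
        q=np.array([x,y,z]); dy=(t-yaw+180)%360-180
        n=int(max(np.ceil(np.linalg.norm(q-p)/step),np.ceil(abs(dy)/34),1)); p0,y0=p,yaw
        for i in range(1,n+1):
            pn=p0+(q-p0)*i/n; c,sn=np.cos(np.radians(yaw)),np.sin(np.radians(yaw)); d=pn-p
            print([round(v,4) for v in (d@[c,sn,0],d@[sn,-c,0],-d[2])],"rz",round(-np.radians(dy/n),3),"->",pn.round(3),round(y0+dy*i/n,1))
            p,yaw=pn,y0+dy*i/n
E
python3 -c "
from plan import *
print(now()[:2]);plan([(.515,.355,.25,140)])"
```

```text
(array([0.13712318, 0.55837762, 0.23126386]), np.float64(166.20609577955648))
[np.float64(-0.1385), np.float64(-0.0358), np.float64(-0.0062)] rz 0.152 -> [0.263 0.491 0.238] 157.5
[np.float64(-0.1423), np.float64(-0.0144), np.float64(-0.0062)] rz 0.152 -> [0.389 0.423 0.244] 148.7
[np.float64(-0.1429), np.float64(0.0074), np.float64(-0.0062)] rz 0.152 -> [0.515 0.355 0.25 ] 140.0
```

Call:
move_arm([
  [[-0.1385,-0.036,-0.006],[0,0,0.152],0.085],
  [[-0.1385,-0.036,-0.006],[0,0,0.152],0.085],
  [[-0.1385,-0.036,-0.006],[0,0,0.152],0.085],
  [[-0.1385,-0.036,-0.006],[0,0,0.152],0.085],
])

```text
clock: 1.53
ee_pos: [0.2662, 0.4884, 0.2375]
eef_rot: [0.196, 0.981, -0.0, 0.001]
force: [-1.0, -0.1, -0.1]
width: 0.0851
grip_force: 0.0
```

Call:
move_arm([
  [[-0.142,-0.0145,-0.006],[0,0,0.152],0.085],
  [[-0.142,-0.0145,-0.006],[0,0,0.152],0.085],
  [[-0.142,-0.0145,-0.006],[0,0,0.152],0.085],
  [[-0.142,-0.0145,-0.006],[0,0,0.152],0.085],
])

```text
clock: 1.87
ee_pos: [0.3923, 0.4202, 0.2434]
eef_rot: [0.27, 0.963, -0.0, 0.001]
force: [-0.3, 0.6, 0.4]
width: 0.085
grip_force: 0.0
```

Call:
move_arm([
  [[-0.143,0.0075,-0.006],[0,0,0.152],0.05],
  [[-0.143,0.0075,-0.006],[0,0,0.152],0.05],
  [[-0.143,0.0075,-0.006],[0,0,0.152],0.05],
  [[-0.143,0.0075,-0.006],[0,0,0.152],0.05],
  [[-0.143,0.0075,-0.006],[0,0,0.152],0.05],
])

```text
clock: 2.28
ee_pos: [0.5181, 0.3525, 0.2486]
eef_rot: [0.343, 0.939, -0.0, 0.0]
force: [-0.8, 0.3, -0.4]
width: 0.0501
grip_force: 0.0
```

```bash
python3 - <<'E'
from plan import *
print(now()[:2], env.observe()["qvel"].round(3))
im,d=shot("wrist","w1.png"); w=cloud("wrist",d); H=hsv(im); h,s,v=H[...,0],H[...,1],H[...,2]
X,Y,Z=w[...,0],w[...,1],w[...,2]
def rep(name,m):
    p=w[m]
    if m.sum()<5: print(name,m.sum());return
    vv,uu=np.nonzero(m); c=cv2.minEnclosingCircle((p[:,:2]*1000).astype(np.float32))
    print(name,m.sum(),(uu.mean().round(),vv.mean().round()),np.median(p,0).round(4),c)
rep("red",((h<6)|(h>174))&(s>150)&(Z>.118)&(Z<.13))
rep("blue",(abs(h-108)<12)&(s>110)&(Z>.118)&(Z<.13))
rep("white",(s<60)&(Z>.060)&(Z<.069)&(v>100))
rep("black",(v<70)&(Z>.050)&(Z<.060))
E
```

```text
(array([0.51807957, 0.35253722, 0.24860017]), np.float64(139.86801701469878)) [ 0.059 -0.034  0.043  0.017 -0.001  0.05 ]
red 445 (np.float64(321.0), np.float64(218.0)) [0.5349 0.3359 0.124 ] ((535.3475952148438, 335.2134704589844), 10.73864459991455)
blue 1221 (np.float64(254.0), np.float64(85.0)) [0.3696 0.3668 0.1212] ((423.08221435546875, 366.6966247558594), 73.12258911132812)
white 1653 (np.float64(465.0), np.float64(198.0)) [0.6866 0.4211 0.0641] ((571.0545654296875, 276.07611083984375), 353.900390625)
black 2422 (np.float64(308.0), np.float64(201.0)) [0.503  0.2518 0.0555] ((612.8440551757812, 299.2403259277344), 376.4586181640625)
```

View pics/w1.png

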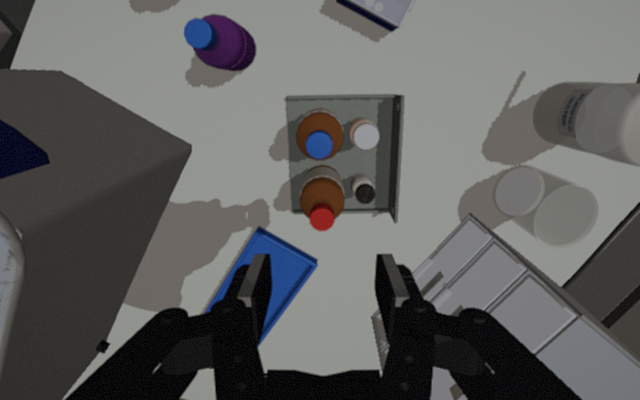

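The wrist view shows the red cap at (321,217), the amber blue-capped bottle at (319,145), the white vial at (364,134) and the black vial at (364,192). The bay lines up with the tool, and the purple look-alike is at (200,35).

```bash
python3 - <<'E'
from plan import *
z=np.load("last_wrist.npz"); im,d=z["im"],z["d"]; w=cloud("wrist",d); H=hsv(im); h,s,v=H[...,0],H[...,1],H[...,2]
X,Y,Z=w[...,0],w[...,1],w[...,2]; V,U=np.mgrid[0:400,0:640]
def rep(name,m,a,b,r=25):
    m=m&(np.hypot(U-a,V-b)<r); p=w[m]
    if m.sum()<5: print(name,m.sum());return
    c=cv2.minEnclosingCircle((p[:,:2]*1000).astype(np.float32))
    print(name,m.sum(),(U[m].mean().round(1),V[m].mean().round(1)),p.mean(0).round(4),np.array(c[0]).round(1),round(c[1],1))
rep("red",((h<6)|(h>174))&(s>150)&(Z>.118)&(Z<.13),321,217)
rep("blue",(abs(h-108)<12)&(s>110)&(Z>.118)&(Z<.13),319,145)
rep("white",(s<70)&(Z>.058)&(Z<.07),364,134)
rep("black",(Z>.050)&(Z<.062),364,192)
wall=(Z>.038)&(Z<.055)&(U>385)&(U<405)&(V>90)&(V<225); p=w[wall]
print("wall",wall.sum(),cv2.boxPoints(cv2.minAreaRect((p[:,:2]*1000).astype(np.float32))).round(1).tolist())
rg=cv2.minAreaRect(np.argwhere((s>-1)&wall)[:,::-1].astype(np.float32)); print(rg)
dr=(Z>.06)&(U>380)&(V>215)&(V<300)&(U>450); p=w[dr]; print("drawer",p.min(0).round(3),p.max(0).round(3)); 
k=np.nanargmin(np.where(dr,np.hypot(X-.55,Y-.3),9)); print(w.reshape(-1,3)[k])
print("pt",w[215,472],w[300,400], w[130,600])
E
```

```text
red 445 (np.float64(321.5), np.float64(218.0)) [0.535  0.336  0.1237] [535.3 335.2] 10.7
blue 562 (np.float64(318.6), np.float64(144.9)) [0.4848 0.3752 0.1241] [485.1 374.9] 10.8
white 552 (np.float64(365.3), np.float64(136.5)) [0.5152 0.4086 0.0639] [509.6 405.5] 19.6
black 325 (np.float64(364.0), np.float64(194.1)) [0.564  0.3702 0.0559] [556.6 366.1] 19.6
wall 625 [[508.79998779296875, 460.29998779296875], [615.9000244140625, 372.70001220703125], [619.2000122070312, 376.70001220703125], [512.0999755859375, 464.29998779296875]]
((397.8799133300781, 159.4620361328125), (5.927676200866699, 127.31262969970703), 3.5035319328308105)
drawer [0.679 0.374 0.06 ] [0.885 0.574 0.186]
[0.70278715 0.37762063 0.08963176]
pt [0.68788132 0.45227693 0.01072774] [0.5277432  0.38096958 0.28870256] [0.63590003 0.57561348 0.10710467]
```

```bash
python3 -c "
from plan import *
print(now()[:2]);plan([(.535,.3355,.15,140.5),(.535,.3355,.101,140.5)])"
```

```text
(array([0.51631555, 0.3537583 , 0.2486812 ]), np.float64(139.92685891168622))
[np.float64(-0.0261), np.float64(-0.0019), np.float64(0.0987)] rz -0.01 -> [0.535 0.336 0.15 ] 140.5
[np.float64(0.0), np.float64(0.0), np.float64(0.049)] rz -0.0 -> [0.535 0.336 0.101] 140.5
```

Call:
move_arm([
  [[-0.029,-0.002,0.035],[0,0,-0.01],0.05],
  [[-0.029,-0.002,0.065],[0,0,-0.01],0.05],
  [[-0.029,-0.002,0.09],[0,0,-0.01],0.05],
  [[-0.029,-0.002,0.09],[0,0,-0.01],0.05],
  [[-0.029,-0.002,0.09],[0,0,-0.01],0.05],
])

```text
clock: 2.75
ee_pos: [0.5348, 0.3353, 0.1592]
eef_rot: [0.336, 0.942, -0.001, -0.001]
force: [0.8, 0.6, 0.2]
width: 0.0501
grip_force: 0.0
```

```bash
cat > caps.py <<'E'
from plan import *
p0,y0,s0=now(); M=params("wrist"); im,d=shot("wrist"); params=lambda n:M
import h as hh; hh.params=params
print(p0.round(4),round(y0,2),s0["force"].round(1))
w=cloud("wrist",d); H=hsv(im); h,s,v=H[...,0],H[...,1],H[...,2]; X,Y,Z=w[...,0],w[...,1],w[...,2]
for nm,c in (("red",((h<6)|(h>174))&(s>150)),("blue",(abs(h-108)<12)&(s>110))):
    m=c&(Z>.118)&(Z<.131)
    n,lab,st,ce=cv2.connectedComponentsWithStats(m.astype(np.uint8))
    for i in range(1,n):
        if st[i,4]>150:
            k=cv2.minEnclosingCircle((w[lab==i][:,:2]*1000).astype(np.float32)); print(nm,st[i,4],ce[i].round(),np.array(k[0]).round(1),round(k[1],1))
E
python3 caps.py
```

```text
[0.5348 0.3353 0.1592] 140.7 [0.8 0.6 0.2]
red 1001 [325. 238.] [537.9 333.5] 11.0
blue 1308 [323. 130.] [487.1 373.5] 11.1
```

Call:
move_arm([
  [[-0.003,0,0.025],[0,0,0],0.05],
  [[-0.003,0,0.045],[0,0,0],0.05],
  [[-0.003,0,0.058],[0,0,0],0.05],
  [[-0.003,0,0.058],[0,0,0],0.05],
  [[-0.003,0,0.058],[0,0,0],0.05],
])

```text
clock: 3.22
ee_pos: [0.5383, 0.3334, 0.1026]
eef_rot: [0.337, 0.942, 0.0, 0.0]
force: [0.0, 0.4, 0.2]
width: 0.0501
grip_force: 0.0
```

Call:
move_arm([
  [[0,0,0],[0,0,0],0.03],
  [[0,0,0],[0,0,0],0.01],
  [[0,0,0],[0,0,0],0.01],
  [[0,0,0],[0,0,0],0.01],
  [[0,0,0],[0,0,0],0.01],
])

```text
clock: 3.63
ee_pos: [0.5388, 0.3333, 0.1031]
eef_rot: [0.337, 0.942, 0.001, 0.001]
force: [-1.1, -0.1, 7.6]
width: 0.0201
grip_force: 58.4
```

```bash
python3 -c "
from plan import *
print(now()[:2]);plan([(.5385,.333,.138,140.6),(.607,.132,.138,140.6),(.607,.132,.1035,140.6)],step=.09)"
```

```text
(array([0.53883729, 0.33328364, 0.10308649]), np.float64(140.65073255958282))
[np.float64(0.0001), np.float64(-0.0004), np.float64(-0.0349)] rz 0.001 -> [0.538 0.333 0.138] 140.6
[np.float64(-0.0602), np.float64(-0.0373), np.float64(-0.0)] rz -0.0 -> [0.561 0.266 0.138] 140.6
[np.float64(-0.0602), np.float64(-0.0373), np.float64(-0.0)] rz -0.0 -> [0.584 0.199 0.138] 140.6
[np.float64(-0.0602), np.float64(-0.0373), np.float64(-0.0)] rz -0.0 -> [0.607 0.132 0.138] 140.6
[np.float64(-0.0), np.float64(-0.0), np.float64(0.0345)] rz -0.0 -> [0.607 0.132 0.104] 140.6
```

Call:
move_arm([
  [[0,0,-0.006],[0,0,0],0.01],
  [[0,0,-0.014],[0,0,0],0.01],
  [[0,0,-0.024],[0,0,0],0.01],
  [[0,0,-0.032],[0,0,0],0.01],
  [[0,0,-0.036],[0,0,0],0.01],
])

```text
clock: 4.05
ee_pos: [0.5386, 0.3331, 0.1393]
eef_rot: [0.337, 0.942, 0.001, 0.001]
force: [0.3, -0.7, 0.0]
width: 0.02
grip_force: 58.8
```

Call:
move_arm([
  [[-0.008,-0.005,0],[0,0,0],0.01],
  [[-0.02,-0.0124,0],[0,0,0],0.01],
  [[-0.033,-0.0205,0],[0,0,0],0.01],
  [[-0.0465,-0.0288,0],[0,0,0],0.01],
  [[-0.06,-0.0373,0],[0,0,0],0.01],
])

```text
clock: 4.47
ee_pos: [0.5613, 0.2638, 0.1367]
eef_rot: [0.337, 0.942, -0.0, -0.0]
force: [-0.9, -0.7, -1.6]
width: 0.0198
grip_force: 58.9
```

Call:
move_arm([
  [[-0.0135,-0.0083,0],[0,0,0],0.01],
  [[-0.027,-0.0166,0],[0,0,0],0.01],
  [[-0.0405,-0.025,0],[0,0,0],0.01],
  [[-0.054,-0.0333,0],[0,0,0],0.01],
  [[-0.0675,-0.0416,0],[0,0,0],0.01],
])

```text
clock: 4.88
ee_pos: [0.5869, 0.1885, 0.1367]
eef_rot: [0.337, 0.941, -0.0, -0.0]
force: [-0.5, 0.2, -1.6]
width: 0.0203
grip_force: 58.9
```

Call:
move_arm([
  [[-0.0135,-0.0083,0],[0,0,0],0.01],
  [[-0.027,-0.0166,0],[0,0,0],0.01],
  [[-0.0385,-0.024,0],[0,0,0],0.01],
  [[-0.048,-0.03,0],[0,0,0],0.01],
  [[-0.053,-0.033,0],[0,0,0],0.01],
])

```text
clock: 5.3
ee_pos: [0.6071, 0.1298, 0.137]
eef_rot: [0.337, 0.941, -0.0, -0.0]
force: [-0.2, 0.3, -1.6]
width: 0.0202
grip_force: 58.9
```

```bash
python3 -c "
from plan import *
print(now()[:2],now()[2]['force'])
im,d=shot('side'); im2,d2=shot('wrist'); a=cv2.resize(im[180:345,180:380],(600,495)); b=im2[:,:,::-1]
cv2.imwrite('pics/tr1.png',np.vstack([a[:,:,::-1]]))
import h
f,cx,cy,k,T=params('side')
w=cloud('side',d); 
for n,c in ((110,0),):
  H=hsv(im); m=(abs(H[...,0].astype(int)-110)<15)&(H[...,1]>120)&(w[...,0]>.5)&(w[...,1]<.29)&(w[...,1]>.0)&(w[...,2]<.03)
  print(cv2.minAreaRect((w[m][:,:2]*1000).astype(np.float32)))
"
```

```text
(array([0.6071144 , 0.12982588, 0.13701447]), np.float64(140.56611441478475)) [-0.19029488  0.28012041 -1.64631125]
((596.1846923828125, 171.46923828125), (90.522216796875, 167.35801696777344), 17.043495178222656)
```

View pics/tr1.png

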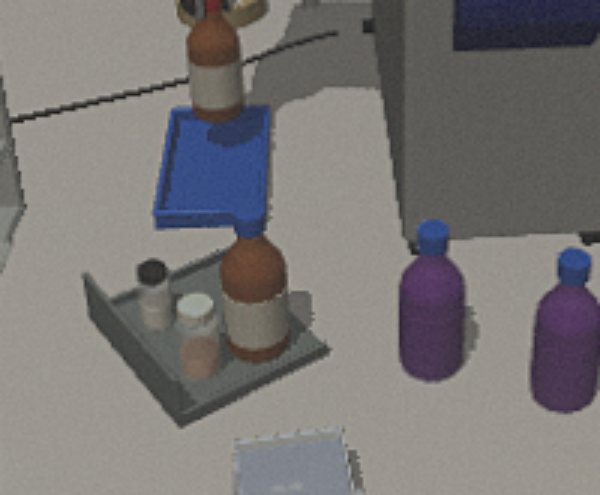

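The red bottle hangs upright over the far half of the tray (crop 215,70). Lowering it now.

Call:
move_arm([
  [[0,0,0.008],[0,0,0],0.01],
  [[0,0,0.017],[0,0,0],0.01],
  [[0,0,0.025],[0,0,0],0.01],
  [[0,0,0.031],[0,0,0],0.01],
  [[0,0,0.031],[0,0,0],0.01],
])

```text
clock: 5.82
ee_pos: [0.6059, 0.1323, 0.1042]
eef_rot: [0.336, 0.942, -0.001, -0.001]
force: [0.1, 0.4, -2.4]
width: 0.0204
grip_force: 58.8
```

Call:
move_arm([
  [[0,0,0.001],[0,0,0],0.01],
  [[0,0,0.002],[0,0,0],0.01],
  [[0,0,0.002],[0,0,0],0.01],
  [[0,0,0.0025],[0,0,0],0.01],
])

```text
clock: 6.15
ee_pos: [0.607, 0.1319, 0.1042]
eef_rot: [0.337, 0.942, 0.0, 0.0]
force: [-0.2, -0.9, -1.3]
width: 0.0202
grip_force: 58.8
```

Call:
move_arm([
  [[0,0,0.001],[0,0,0],0.01],
  [[0,0,0.001],[0,0,0],0.01],
  [[0,0,0.001],[0,0,0],0.01],
])

```text
clock: 6.4
ee_pos: [0.6069, 0.1319, 0.1031]
eef_rot: [0.337, 0.942, 0.0, 0.0]
force: [0.8, 0.5, 2.9]
width: 0.0202
grip_force: 59.2
```

Call:
move_arm([
  [[0,0,0],[0,0,0],0.025],
  [[0,0,0],[0,0,0],0.035],
  [[0,0,0],[0,0,0],0.045],
  [[0,0,0],[0,0,0],0.05],
  [[0,0,0],[0,0,0],0.05],
])

```text
clock: 6.82
ee_pos: [0.6068, 0.1319, 0.1028]
eef_rot: [0.337, 0.942, -0.0, -0.0]
force: [-0.7, 0.7, 0.7]
width: 0.0498
grip_force: 0.0
```

Call:
move_arm([
  [[0,0,-0.012],[0,0,0],0.05],
  [[0,0,-0.03],[0,0,0],0.05],
  [[0,0,-0.055],[0,0,0],0.05],
  [[0,0,-0.055],[0,0,0],0.05],
  [[0,0,-0.055],[0,0,0],0.05],
])

```text
clock: 7.23
ee_pos: [0.6075, 0.132, 0.1601]
eef_rot: [0.337, 0.942, 0.001, 0.001]
force: [-0.3, -0.4, -1.5]
width: 0.0501
grip_force: 0.0
```

```bash
python3 caps.py; python3 -c "
from plan import *
plan([(.487,.3735,.16,140.6),(.487,.3735,.102,140.6)])"
```

```text
[0.6075 0.132  0.1601] 140.65 [-0.3 -0.4 -1.5]
red 985 [322. 230.] [605.8 132.5] 10.7
[np.float64(0.123), np.float64(0.0554), np.float64(-0.0007)] rz 0.0 -> [0.547 0.253 0.159] 140.6
[np.float64(0.123), np.float64(0.0553), np.float64(-0.0007)] rz 0.0 -> [0.487 0.374 0.16 ] 140.6
[np.float64(0.0), np.float64(0.0), np.float64(0.058)] rz -0.0 -> [0.487 0.374 0.102] 140.6
```

Call:
move_arm([
  [[0.123,0.0553,0],[0,0,0],0.05],
  [[0.123,0.0553,0],[0,0,0],0.05],
  [[0.123,0.0553,0],[0,0,0],0.05],
  [[0.123,0.0553,0],[0,0,0],0.05],
])

```text
clock: 7.62
ee_pos: [0.5438, 0.2567, 0.1573]
eef_rot: [0.335, 0.942, 0.0, -0.001]
force: [0.3, -0.8, -0.7]
width: 0.05
grip_force: 0.0
```

Call:
move_arm([
  [[0.123,0.0553,0],[0,0,0],0.05],
  [[0.123,0.0553,0],[0,0,0],0.05],
  [[0.123,0.0553,0],[0,0,0],0.05],
  [[0.123,0.0553,0],[0,0,0],0.05],
  [[0.123,0.0553,0],[0,0,0],0.05],
])

```text
clock: 8.03
ee_pos: [0.4849, 0.3757, 0.1571]
eef_rot: [0.335, 0.942, -0.0, -0.001]
force: [0.1, -0.6, -0.3]
width: 0.0503
grip_force: 0.0
```

```bash
python3 caps.py; python3 -c "
from plan import *
plan([(.487,.3735,.102,140.6)])"
```

```text
[0.4849 0.3757 0.1571] 140.85 [ 0.1 -0.6 -0.3]
blue 1298 [154.  88.] [363.1 358.8] 11.2
blue 1059 [323. 239.] [487.3 373.7] 11.3
[np.float64(-0.0013), np.float64(0.0002), np.float64(0.0551)] rz 0.003 -> [0.487 0.374 0.102] 140.6
```

Call:
move_arm([
  [[0,0,0.02],[0,0,0],0.05],
  [[0,0,0.042],[0,0,0],0.05],
  [[0,0,0.057],[0,0,0],0.05],
  [[0,0,0.057],[0,0,0],0.05],
  [[0,0,0.057],[0,0,0],0.05],
])

```text
clock: 8.5
ee_pos: [0.487, 0.3722, 0.1004]
eef_rot: [0.337, 0.941, -0.001, -0.0]
force: [-0.2, 0.1, -0.0]
width: 0.05
grip_force: 0.0
```

Call:
move_arm([
  [[0,0,0],[0,0,0],0.03],
  [[0,0,0],[0,0,0],0.01],
  [[0,0,0],[0,0,0],0.01],
  [[0,0,0],[0,0,0],0.01],
  [[0,0,0],[0,0,0],0.01],
])

```text
clock: 8.92
ee_pos: [0.4873, 0.3736, 0.1023]
eef_rot: [0.337, 0.942, 0.001, 0.001]
force: [0.6, 0.1, 6.9]
width: 0.0202
grip_force: 58.7
```

```bash
python3 -c "
from plan import *
print(now()[:2]);plan([(.487,.3735,.138,140.6),(.585,.207,.138,140.6)],step=.07)"
```

```text
(array([0.48734073, 0.37361519, 0.10225208]), np.float64(140.65173457737072))
[np.float64(0.0002), np.float64(-0.0003), np.float64(-0.0357)] rz 0.001 -> [0.487 0.374 0.138] 140.6
[np.float64(-0.0605), np.float64(-0.0222), np.float64(-0.0)] rz -0.0 -> [0.52  0.318 0.138] 140.6
[np.float64(-0.0605), np.float64(-0.0222), np.float64(-0.0)] rz -0.0 -> [0.552 0.262 0.138] 140.6
[np.float64(-0.0605), np.float64(-0.0222), np.float64(-0.0)] rz -0.0 -> [0.585 0.207 0.138] 140.6
```

Call:
move_arm([
  [[0,0,-0.006],[0,0,0],0.01],
  [[0,0,-0.014],[0,0,0],0.01],
  [[0,0,-0.024],[0,0,0],0.01],
  [[0,0,-0.032],[0,0,0],0.01],
  [[0,0,-0.036],[0,0,0],0.01],
])

```text
clock: 9.33
ee_pos: [0.4871, 0.3737, 0.1387]
eef_rot: [0.337, 0.942, 0.001, 0.001]
force: [0.9, 0.3, -1.1]
width: 0.0199
grip_force: 58.8
```

Call:
move_arm([
  [[-0.008,-0.003,0],[0,0,0],0.01],
  [[-0.02,-0.0073,0],[0,0,0],0.01],
  [[-0.033,-0.0121,0],[0,0,0],0.01],
  [[-0.0465,-0.0171,0],[0,0,0],0.01],
  [[-0.06,-0.022,0],[0,0,0],0.01],
])

```text
clock: 9.75
ee_pos: [0.5199, 0.3165, 0.1363]
eef_rot: [0.337, 0.942, -0.0, -0.0]
force: [-0.2, 0.4, -1.5]
width: 0.0202
grip_force: 58.9
```

Call:
move_arm([
  [[-0.0135,-0.005,0],[0,0,0],0.01],
  [[-0.027,-0.01,0],[0,0,0],0.01],
  [[-0.0405,-0.015,0],[0,0,0],0.01],
  [[-0.054,-0.0198,0],[0,0,0],0.01],
  [[-0.0675,-0.0248,0],[0,0,0],0.01],
])

```text
clock: 10.17
ee_pos: [0.5563, 0.255, 0.1368]
eef_rot: [0.337, 0.942, -0.0, -0.0]
force: [0.4, 0.6, -1.8]
width: 0.0199
grip_force: 58.9
```

Call:
move_arm([
  [[-0.0135,-0.005,0],[0,0,0],0.01],
  [[-0.027,-0.01,0],[0,0,0],0.01],
  [[-0.0385,-0.0142,0],[0,0,0],0.01],
  [[-0.048,-0.0176,0],[0,0,0],0.01],
  [[-0.054,-0.0199,0],[0,0,0],0.01],
])

```text
clock: 10.58
ee_pos: [0.5854, 0.2056, 0.1367]
eef_rot: [0.337, 0.942, -0.0, 0.0]
force: [-0.1, 0.1, -1.3]
width: 0.0204
grip_force: 58.9
```

Call:
move_arm([
  [[0,0,0.008],[0,0,0],0.01],
  [[0,0,0.017],[0,0,0],0.01],
  [[0,0,0.025],[0,0,0],0.01],
  [[0,0,0.031],[0,0,0],0.01],
  [[0,0,0.031],[0,0,0],0.01],
])

```text
clock: 11.0
ee_pos: [0.5837, 0.2071, 0.1038]
eef_rot: [0.336, 0.942, -0.001, -0.001]
force: [0.2, -0.1, -2.5]
width: 0.0201
grip_force: 58.9
```

Call:
move_arm([
  [[0,0,0.001],[0,0,0],0.01],
  [[0,0,0.002],[0,0,0],0.01],
  [[0,0,0.0025],[0,0,0],0.01],
  [[0,0,0.0025],[0,0,0],0.01],
])

```text
clock: 11.33
ee_pos: [0.5848, 0.2069, 0.1035]
eef_rot: [0.337, 0.942, 0.0, 0.0]
force: [-0.2, -0.3, -1.5]
width: 0.0204
grip_force: 58.9
```

```bash
python3 -c "
from plan import *
print(now()[:2],now()[2]['force'])"
```

```text
(array([0.58480334, 0.20685601, 0.10350207]), np.float64(140.65550021508446)) [-0.23572885 -0.3170043  -1.47547069]
```

Still 1.5 mm to go. I'll lower and release, then go above the white vial, turning to close along the bay's y.

Call:
move_arm([
  [[0,0,0.0008],[0,0,0],0.01],
  [[0,0,0.0016],[0,0,0],0.01],
  [[0,0,0.0016],[0,0,0],0.01],
  [[0,0,0.0016],[0,0,0],0.01],
])

```text
clock: 11.67
ee_pos: [0.585, 0.2068, 0.1023]
eef_rot: [0.337, 0.942, 0.0, 0.0]
force: [0.1, 0.2, 5.1]
width: 0.0204
grip_force: 59.4
```

Call:
move_arm([
  [[0,0,0],[0,0,0],0.025],
  [[0,0,0],[0,0,0],0.035],
  [[0,0,0],[0,0,0],0.045],
  [[0,0,0],[0,0,0],0.05],
  [[0,0,0],[0,0,0],0.05],
])

```text
clock: 12.08
ee_pos: [0.5847, 0.2067, 0.1016]
eef_rot: [0.337, 0.942, -0.0, -0.0]
force: [0.8, 0.4, 0.1]
width: 0.0499
grip_force: 0.0
```

Call:
move_arm([
  [[0,0,-0.012],[0,0,0],0.05],
  [[0,0,-0.03],[0,0,0],0.05],
  [[0,0,-0.055],[0,0,0],0.05],
  [[0,0,-0.055],[0,0,0],0.05],
  [[0,0,-0.055],[0,0,0],0.05],
])

```text
clock: 12.5
ee_pos: [0.5854, 0.2069, 0.159]
eef_rot: [0.337, 0.942, 0.001, 0.001]
force: [-0.5, -0.4, -0.1]
width: 0.05
grip_force: 0.0
```

```bash
python3 caps.py; python3 -c "
from plan import *
plan([(.516,.409,.16,50.6),(.516,.409,.11,50.6)])"
```

```text
[0.5854 0.2069 0.159 ] 140.65 [-0.5 -0.4 -0.1]
red 161 [268. 321.] [610.4 136.4] 8.7
blue 1081 [322. 232.] [584.8 207.2] 11.4
[np.float64(0.0605), np.float64(0.0376), np.float64(-0.0008)] rz 0.524 -> [0.562 0.274 0.158] 110.6
[np.float64(0.0712), np.float64(0.0023), np.float64(-0.0008)] rz 0.524 -> [0.539 0.342 0.159] 80.6
[np.float64(0.0628), np.float64(-0.0337), np.float64(-0.0008)] rz 0.524 -> [0.516 0.409 0.16 ] 50.6
[np.float64(0.0), np.float64(-0.0), np.float64(0.05)] rz -0.0 -> [0.516 0.409 0.11 ] 50.6
```

Call:
move_arm([
  [[0.0605,0.0376,0],[0,0,0.524],0.05],
  [[0.0605,0.0376,0],[0,0,0.524],0.05],
  [[0.0605,0.0376,0],[0,0,0.524],0.05],
  [[0.0605,0.0376,0],[0,0,0.524],0.05],
  [[0.0605,0.0376,0],[0,0,0.524],0.05],
])

```text
clock: 12.97
ee_pos: [0.5611, 0.2747, 0.1559]
eef_rot: [0.572, 0.82, -0.001, -0.0]
force: [0.1, -0.6, -0.1]
width: 0.0502
grip_force: 0.0
```

Call:
move_arm([
  [[0.0712,0.0023,0],[0,0,0.524],0.05],
  [[0.0712,0.0023,0],[0,0,0.524],0.05],
  [[0.0712,0.0023,0],[0,0,0.524],0.05],
  [[0.0712,0.0023,0],[0,0,0.524],0.05],
  [[0.0712,0.0023,0],[0,0,0.524],0.05],
])

```text
clock: 13.38
ee_pos: [0.5382, 0.3421, 0.1558]
eef_rot: [0.765, 0.644, -0.001, -0.0]
force: [-0.1, -0.4, -0.4]
width: 0.0502
grip_force: 0.0
```

Call:
move_arm([
  [[0.0628,-0.0337,0],[0,0,0.524],0.05],
  [[0.0628,-0.0337,0],[0,0,0.524],0.05],
  [[0.0628,-0.0337,0],[0,0,0.524],0.05],
  [[0.0628,-0.0337,0],[0,0,0.524],0.05],
  [[0.0628,-0.0337,0],[0,0,0.524],0.05],
])

```text
clock: 13.8
ee_pos: [0.5152, 0.4095, 0.1557]
eef_rot: [0.906, 0.424, -0.001, 0.0]
force: [0.2, 0.4, -0.6]
width: 0.05
grip_force: 0.0
```

```bash
cat > vial.py <<'E'
from plan import *
import h as hh
p0,y0,s0=now(); M=params("wrist"); im,d=shot("wrist","v1.png"); hh.params=lambda n:M
print(p0.round(4),round(y0,2),s0["force"].round(1),s0["joint_pos"].round(2))
w=cloud("wrist",d); H=hsv(im); X,Y,Z=w[...,0],w[...,1],w[...,2]
for nm,lo,hi in (("white",.06,.068),("black",.052,.0595)):
    m=(Z>lo)&(Z<hi)&(X>.45)&(X<.62)&(Y>.3)&(Y<.47)
    n,lab,st,ce=cv2.connectedComponentsWithStats(m.astype(np.uint8))
    for i in range(1,n):
        if st[i,4]>150:
            k=cv2.minAreaRect((w[lab==i][:,:2]*1000).astype(np.float32)); print(nm,st[i,4],ce[i].round(),k, H[lab==i].mean(0).round())
E
python3 vial.py
```

```text
[0.5152 0.4095 0.1557] 50.18 [ 0.2  0.4 -0.6] [ 0.55  0.36  1.33 -0.    1.45  1.25]
white 877 [327. 201.] ((517.9841918945312, 407.63201904296875), (25.214632034301758, 24.753238677978516), 9.010660171508789) [ 93.  12. 138.]
black 587 [407. 195.] ((567.5421752929688, 369.3403015136719), (20.395227432250977, 21.268024444580078), 43.08951187133789) [43. 48. 28.]
```

View pics/v1.png

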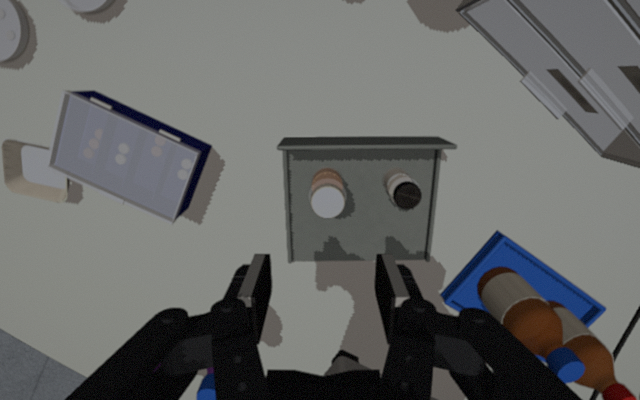

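Call:
move_arm([
  [[0,0.0025,0.035],[0,0,0],0.05],
  [[0,0.0025,0.07],[0,0,0],0.05],
  [[0,0.0025,0.09],[0,0,0],0.05],
  [[0,0.0025,0.09],[0,0,0],0.05],
  [[0,0.0025,0.09],[0,0,0],0.05],
])

```text
clock: 14.27
ee_pos: [0.5174, 0.4071, 0.066]
eef_rot: [0.904, 0.428, -0.001, 0.0]
force: [0.0, -0.2, 1.6]
width: 0.0502
grip_force: 0.0
```

Call:
move_arm([
  [[0,0,0.015],[0,0,0],0.05],
  [[0,0,0.028],[0,0,0],0.05],
  [[0,0,0.039],[0,0,0],0.05],
  [[0,0,0.039],[0,0,0],0.05],
  [[0,0,0.039],[0,0,0],0.05],
])

```text
clock: 14.68
ee_pos: [0.5177, 0.4074, 0.0276]
eef_rot: [0.904, 0.427, -0.0, 0.0]
force: [0.6, -0.3, 0.6]
width: 0.0502
grip_force: 0.0
```

Call:
move_arm([
  [[0,0,0],[0,0,0],0.04],
  [[0,0,0],[0,0,0],0.033],
  [[0,0,0],[0,0,0],0.015],
  [[0,0,0],[0,0,0],0.015],
  [[0,0,0],[0,0,0],0.015],
])

```text
clock: 15.1
ee_pos: [0.5183, 0.4078, 0.0289]
eef_rot: [0.904, 0.427, 0.001, -0.0]
force: [-0.6, -1.3, 5.6]
width: 0.0328
grip_force: 59.1
```

```bash
python3 -c "
from plan import *
p,y,s=now();print(p,y,s['force'],s['width']);plan([(p[0],p[1],.19,y),(.42,.33,.345,40),(.50,.14,.345,18),(.48,-.05,.345,-2),(.456,-.236,.345,-17)])"
```

```text
[0.51828693 0.40780504 0.02893535] 50.58481128270137 [-0.620082   -1.32825594  5.64951737] 0.03278652815839483
[np.float64(0.0), np.float64(0.0), np.float64(-0.1611)] rz -0.0 -> [0.518 0.408 0.19 ] 50.6
[np.float64(-0.0613), np.float64(-0.0133), np.float64(-0.0775)] rz 0.092 -> [0.469 0.369 0.267] 45.3
[np.float64(-0.0622), np.float64(-0.0076), np.float64(-0.0775)] rz 0.092 -> [0.42  0.33  0.345] 40.0
[np.float64(-0.0304), np.float64(0.0985), np.float64(-0.0)] rz 0.192 -> [0.46  0.235 0.345] 29.0
[np.float64(-0.0111), np.float64(0.1025), np.float64(-0.0)] rz 0.192 -> [0.5   0.14  0.345] 18.0
[np.float64(-0.0389), np.float64(0.0873), np.float64(-0.0)] rz 0.175 -> [0.49  0.045 0.345] 8.0
[np.float64(-0.0231), np.float64(0.0927), np.float64(-0.0)] rz 0.175 -> [ 0.48  -0.05   0.345] -2.0
[np.float64(-0.0175), np.float64(0.1867), np.float64(-0.0)] rz 0.262 -> [ 0.456 -0.236  0.345] -17.0
```

```bash
python3 -c "
from plan import *
im,d=shot('wrist'); cv2.imwrite('pics/v2.png',cv2.resize(im[130:330,200:450][:,:,::-1],(750,600)))
p,y,s=now();print(p,y,s['force'],s['width'])"
```

```text
[0.51826472 0.40779102 0.02888338] 50.585254277784934 [-0.82692794 -0.28081498  6.2481424 ] 0.03288485475898786
```

View pics/v2.png

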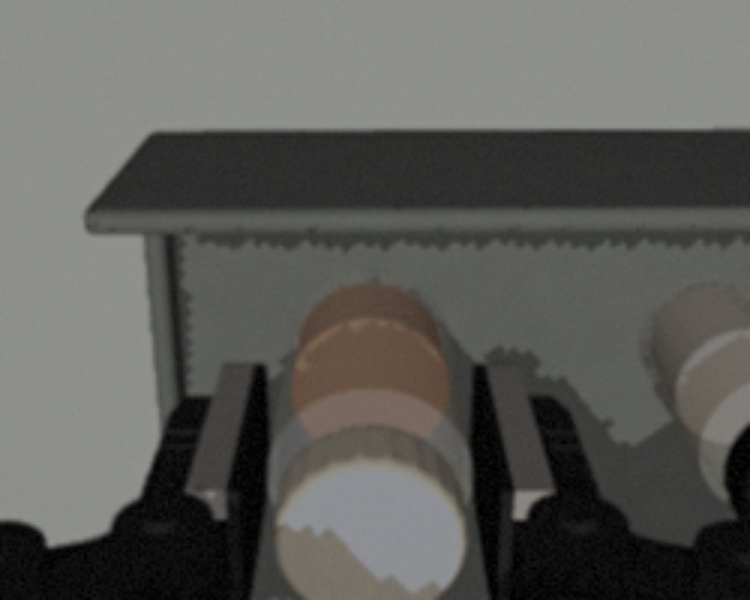

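The vial is upright between the pads, cap at crop (370,520), with full grip force. I'll lift it and look at it.

Call:
move_arm([
  [[0,0,-0.006],[0,0,0],0.015],
  [[0,0,-0.015],[0,0,0],0.015],
  [[0,0,-0.028],[0,0,0],0.015],
  [[0,0,-0.043],[0,0,0],0.015],
  [[0,0,-0.06],[0,0,0],0.015],
])

```text
clock: 15.57
ee_pos: [0.5177, 0.4075, 0.0893]
eef_rot: [0.904, 0.427, 0.0, 0.0]
force: [0.2, 0.1, -0.7]
width: 0.033
grip_force: 59.5
```

Call:
move_arm([
  [[0,0,-0.02],[0,0,0],0.015],
  [[0,0,-0.042],[0,0,0],0.015],
  [[0,0,-0.064],[0,0,0],0.015],
  [[0,0,-0.084],[0,0,0],0.015],
  [[0,0,-0.1],[0,0,0],0.015],
])

```text
clock: 15.98
ee_pos: [0.5179, 0.4076, 0.1912]
eef_rot: [0.904, 0.427, 0.001, -0.0]
force: [1.3, 0.9, -0.2]
width: 0.0326
grip_force: 59.5
```

```bash
python3 -c "
from plan import *
im,d=shot('wrist'); im2,d2=shot('side'); a=cv2.resize(im[130:400,200:450][:,:,::-1],(400,432)); b=cv2.resize(im2[180:330,190:330][:,:,::-1],(400,432),interpolation=3)
cv2.imwrite('pics/v3.png',np.hstack([a,b]))
p,y,s=now();print(p,y,s['force'],s['width'])"
```

```text
[0.5186267  0.40804179 0.19232594] 50.58286970201601 [0.16541625 0.03933634 0.05350568] 0.03252539888492967
```

View pics/v3.png

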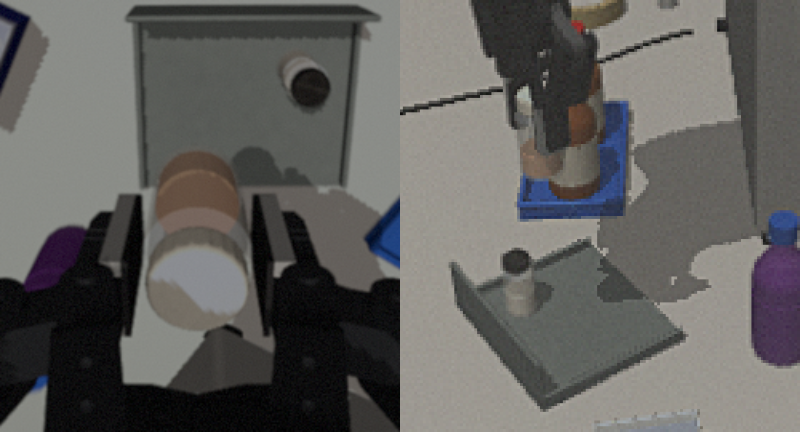

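The vial is held upright at left (200,270). The black vial and the bay are undisturbed.

```bash
python3 -c "
from plan import *
plan([(.44,.32,.345,40),(.455,.18,.345,20),(.45,.03,.345,0),(.44,-.11,.345,-10),(.456,-.236,.345,-17)],step=.15)"
```

```text
[np.float64(-0.059), np.float64(-0.0024), np.float64(-0.0763)] rz 0.092 -> [0.479 0.364 0.269] 45.3
[np.float64(-0.0589), np.float64(0.003), np.float64(-0.0763)] rz 0.092 -> [0.44  0.32  0.345] 40.0
[np.float64(-0.0785), np.float64(0.1169), np.float64(-0.0)] rz 0.349 -> [0.455 0.18  0.345] 20.0
[np.float64(-0.028), np.float64(0.0696), np.float64(-0.0)] rz 0.175 -> [0.452 0.105 0.345] 10.0
[np.float64(-0.0155), np.float64(0.0734), np.float64(-0.0)] rz 0.175 -> [0.45  0.03  0.345] 0.0
[np.float64(-0.01), np.float64(0.14), np.float64(-0.0)] rz 0.175 -> [ 0.44  -0.11   0.345] -10.0
[np.float64(0.0376), np.float64(0.1213), np.float64(-0.0)] rz 0.122 -> [ 0.456 -0.236  0.345] -17.0
```

Call:
move_arm([
  [[-0.01,0,-0.013],[0,0,0.02],0.015],
  [[-0.022,-0.001,-0.03],[0,0,0.04],0.015],
  [[-0.035,-0.001,-0.046],[0,0,0.06],0.015],
  [[-0.047,-0.002,-0.062],[0,0,0.08],0.015],
  [[-0.059,-0.0024,-0.0763],[0,0,0.092],0.015],
])

```text
clock: 16.5
ee_pos: [0.4778, 0.363, 0.2652]
eef_rot: [0.923, 0.385, 0.0, 0.0]
force: [1.2, -0.9, -0.2]
width: 0.0326
grip_force: 59.5
```

Call:
move_arm([
  [[-0.012,0,-0.016],[0,0,0.02],0.015],
  [[-0.024,0.001,-0.032],[0,0,0.04],0.015],
  [[-0.037,0.002,-0.048],[0,0,0.06],0.015],
  [[-0.048,0.003,-0.063],[0,0,0.08],0.015],
  [[-0.059,0.003,-0.0763],[0,0,0.092],0.015],
])

```text
clock: 16.92
ee_pos: [0.4385, 0.3188, 0.3415]
eef_rot: [0.94, 0.342, 0.0, 0.0]
force: [-0.0, 0.3, -0.8]
width: 0.0327
grip_force: 59.5
```

Call:
move_arm([
  [[-0.015,0.022,0],[0,0,0.07],0.015],
  [[-0.031,0.046,0],[0,0,0.14],0.015],
  [[-0.047,0.07,0],[0,0,0.21],0.015],
  [[-0.063,0.094,0],[0,0,0.28],0.015],
  [[-0.0785,0.117,0],[0,0,0.349],0.015],
])

```text
clock: 17.33
ee_pos: [0.4538, 0.1779, 0.3405]
eef_rot: [0.985, 0.172, -0.0, 0.0]
force: [0.7, 1.0, -0.3]
width: 0.0327
grip_force: 59.5
```

Call:
move_arm([
  [[-0.007,0.0174,0],[0,0,0.044],0.015],
  [[-0.014,0.0348,0],[0,0,0.088],0.015],
  [[-0.021,0.0522,0],[0,0,0.13],0.015],
  [[-0.028,0.0696,0],[0,0,0.175],0.015],
])

```text
clock: 17.67
ee_pos: [0.4513, 0.1034, 0.3405]
eef_rot: [0.996, 0.086, -0.0, 0.0]
force: [-0.4, 0.6, 0.4]
width: 0.0327
grip_force: 59.5
```

Call:
move_arm([
  [[-0.004,0.0184,0],[0,0,0.044],0.015],
  [[-0.008,0.0367,0],[0,0,0.088],0.015],
  [[-0.012,0.055,0],[0,0,0.13],0.015],
  [[-0.0155,0.0734,0],[0,0,0.175],0.015],
])

```text
clock: 18.0
ee_pos: [0.4488, 0.0285, 0.3405]
eef_rot: [1.0, -0.001, -0.0, 0.0]
force: [1.0, -0.1, -1.0]
width: 0.0327
grip_force: 59.5
```

Call:
move_arm([
  [[-0.002,0.028,0],[0,0,0.035],0.015],
  [[-0.004,0.056,0],[0,0,0.07],0.015],
  [[-0.006,0.084,0],[0,0,0.105],0.015],
  [[-0.008,0.112,0],[0,0,0.14],0.015],
  [[-0.01,0.14,0],[0,0,0.175],0.015],
])

```text
clock: 18.42
ee_pos: [0.4386, -0.1118, 0.3406]
eef_rot: [0.996, -0.088, 0.0, 0.0]
force: [0.5, 0.7, -0.3]
width: 0.0323
grip_force: 59.5
```

Call:
move_arm([
  [[0.008,0.028,0],[0,0,0.03],0.015],
  [[0.017,0.056,0],[0,0,0.06],0.015],
  [[0.026,0.084,0],[0,0,0.09],0.015],
  [[0.033,0.107,0],[0,0,0.11],0.015],
  [[0.0376,0.121,0],[0,0,0.122],0.015],
])

```text
clock: 18.83
ee_pos: [0.4549, -0.2384, 0.3401]
eef_rot: [0.989, -0.149, -0.0, 0.0]
force: [0.9, 0.1, 0.1]
width: 0.0328
grip_force: 59.6
```

```bash
cat > hold.py <<'E'
from plan import *
import h as hh,sys
p0,y0,s0=now(); M=params("wrist"); im,d=shot("wrist",sys.argv[1]); hh.params=lambda n:M
print(p0.round(4),round(y0,2),s0["force"].round(1),s0["joint_pos"].round(2),s0["width"])
w=cloud("wrist",d); H=hsv(im).astype(int); X,Y,Z=w[...,0],w[...,1],w[...,2]
m=(H[...,0]<22)&(H[...,0]>6)&(H[...,1]>140)&(Z<.025)&(abs(X-.455)<.08)&(abs(Y+.236)<.08)
n,lab,st,ce=cv2.connectedComponentsWithStats(m.astype(np.uint8),connectivity=8); i=1+st[1:,4].argmax(); m=lab==i
P=w[m]; print(m.sum(),ce[i],cv2.minEnclosingCircle((P[:,:2]*1000).astype(np.float32)),np.median(P,0))
b=(Z>.18)&(Z<.3)&(X>.2)&(X<.65)&(Y>-.3)&(abs(d-.0)>.28); 
print("bath pts maxdir",np.nanmax(np.where(b,X*.318-Y*.948,-9)), "holder",.456*.318+.236*.948)
E
python3 hold.py ho1.png
```

```text
[ 0.4549 -0.2384  0.3401] -17.17 [0.9 0.1 0.1] [-0.63  0.01  1.37 -0.    1.76  1.24] 0.032833653209395165
955 [320.25445026 144.60209424] ((458.6821594238281, -236.60134887695312), 39.18717956542969) [ 0.45870284 -0.23704617  0.00836574]
bath pts maxdir 0.27816678922227367 holder 0.36873599999999995
```

View pics/ho1.png

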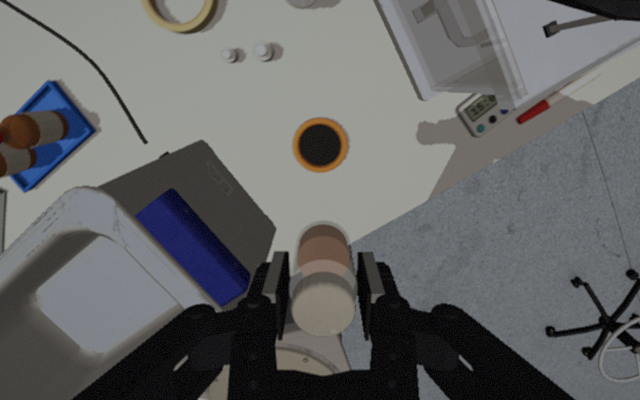

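The holder is at pixel (320,145), i.e. (0.459,-0.237), about 9 cm clear of the bath end. Descending.

Call:
move_arm([
  [[0.003,0,0.02],[0,0,0],0.015],
  [[0.003,0,0.045],[0,0,0],0.015],
  [[0.003,0,0.07],[0,0,0],0.015],
  [[0.003,0,0.095],[0,0,0],0.015],
  [[0.003,0,0.12],[0,0,0],0.015],
])

```text
clock: 19.3
ee_pos: [0.458, -0.2364, 0.2194]
eef_rot: [0.989, -0.148, 0.0, -0.0]
force: [-0.4, -0.2, -0.9]
width: 0.0326
grip_force: 59.6
```

Call:
move_arm([
  [[0,0,0.025],[0,0,0],0.015],
  [[0,0,0.05],[0,0,0],0.015],
  [[0,0,0.075],[0,0,0],0.015],
  [[0,0,0.095],[0,0,0],0.015],
  [[0,0,0.11],[0,0,0],0.015],
])

```text
clock: 19.72
ee_pos: [0.4576, -0.2361, 0.1087]
eef_rot: [0.989, -0.148, -0.001, -0.0]
force: [0.3, 0.1, -0.5]
width: 0.0322
grip_force: 59.6
```

```bash
python3 hold.py ho2.png
```

```text
[ 0.4576 -0.2361  0.1087] -16.98 [ 0.3  0.1 -0.5] [-0.63  0.1   1.75  0.    1.3   1.24] 0.032183876650157935
2645 [318.51795841 187.54291115] ((459.38232421875, -234.00582885742188), 38.802215576171875) [ 0.47031994 -0.24260659  0.00874243]
bath pts maxdir -9.0 holder 0.36873599999999995
```

Call:
move_arm([
  [[0.0005,-0.001,0.02],[0,0,0],0.015],
  [[0.0005,-0.001,0.04],[0,0,0],0.015],
  [[0.0005,-0.001,0.058],[0,0,0],0.015],
  [[0.0005,-0.001,0.07],[0,0,0],0.015],
  [[0.0005,-0.001,0.07],[0,0,0],0.015],
])

```text
clock: 20.18
ee_pos: [0.4581, -0.2354, 0.0388]
eef_rot: [0.989, -0.148, -0.001, -0.001]
force: [-1.2, -0.2, -0.1]
width: 0.0326
grip_force: 59.6
```

Call:
move_arm([
  [[0,0,0.002],[0,0,0],0.015],
  [[0,0,0.004],[0,0,0],0.015],
  [[0,0,0.006],[0,0,0],0.015],
  [[0,0,0.007],[0,0,0],0.015],
  [[0,0,0.007],[0,0,0],0.015],
])

```text
clock: 20.6
ee_pos: [0.459, -0.2364, 0.0336]
eef_rot: [0.989, -0.148, 0.0, 0.0]
force: [-0.3, 0.5, -0.1]
width: 0.0325
grip_force: 59.6
```

Call:
move_arm([
  [[0,0,0.001],[0,0,0],0.015],
  [[0,0,0.002],[0,0,0],0.015],
  [[0,0,0.003],[0,0,0],0.015],
  [[0,0,0.004],[0,0,0],0.015],
  [[0,0,0.004],[0,0,0],0.015],
])

```text
clock: 21.02
ee_pos: [0.4588, -0.2364, 0.0291]
eef_rot: [0.989, -0.148, -0.0, -0.0]
force: [-0.2, 0.5, -0.0]
width: 0.0328
grip_force: 59.6
```

Call:
move_arm([
  [[0,0,0.0005],[0,0,0],0.015],
  [[0,0,0.001],[0,0,0],0.015],
  [[0,0,0.0015],[0,0,0],0.015],
  [[0,0,0.0015],[0,0,0],0.015],
])

```text
clock: 21.35
ee_pos: [0.4589, -0.2364, 0.0279]
eef_rot: [0.989, -0.148, 0.0, 0.0]
force: [-1.5, -0.4, 0.7]
width: 0.0324
grip_force: 59.8
```

Call:
move_arm([
  [[0,0,0.0005],[0,0,0],0.015],
  [[0,0,0.0005],[0,0,0],0.015],
])

```text
clock: 21.52
ee_pos: [0.459, -0.2365, 0.0279]
eef_rot: [0.989, -0.148, 0.0, 0.0]
force: [-2.1, 2.6, 10.2]
width: 0.0328
grip_force: 60.3
```

Call:
move_arm([
  [[0,0,0],[0,0,0],0.036],
  [[0,0,0],[0,0,0],0.042],
  [[0,0,0],[0,0,0],0.05],
  [[0,0,0],[0,0,0],0.055],
  [[0,0,0],[0,0,0],0.055],
])

```text
clock: 21.93
ee_pos: [0.4588, -0.2364, 0.0272]
eef_rot: [0.989, -0.148, -0.0, 0.0]
force: [0.1, 0.2, -0.2]
width: 0.0548
grip_force: 0.0
```

Call:
move_arm([
  [[0,0,-0.01],[0,0,0],0.055],
  [[0,0,-0.03],[0,0,0],0.055],
  [[0,0,-0.06],[0,0,0],0.055],
  [[0,0,-0.09],[0,0,0],0.055],
  [[0,0,-0.12],[0,0,0],0.055],
])

```text
clock: 22.35
ee_pos: [0.4586, -0.2362, 0.1495]
eef_rot: [0.989, -0.148, 0.0, 0.0]
force: [1.6, -0.7, 0.5]
width: 0.0547
grip_force: 0.0
```

```bash
python3 hold.py ho3.png; python3 - <<'E'
from plan import *
z=np.load("last_wrist.npz");w=cloud("wrist",z["d"]);m=(w[...,2]>.055)&(w[...,2]<.07)&(abs(w[...,0]-.459)<.05)&(abs(w[...,1]+.236)<.05)
print(m.sum(),cv2.minEnclosingCircle((w[m][:,:2]*1000).astype(np.float32)),np.median(w[m],0))
E
```

```text
[ 0.4586 -0.2362  0.1495] -17.03 [ 1.6 -0.7  0.5] [-0.62  0.07  1.69 -0.    1.38  1.24] 0.05471416537307029
2287 [319.49497158 181.49934412] ((456.64678955078125, -234.49427795410156), 40.86509704589844) [ 0.46415244 -0.23832627  0.00880482]
bath pts maxdir -9.0 holder 0.36873599999999995
1005 ((463.0564880371094, -238.78358459472656), 14.253252983093262) [ 0.46420349 -0.23902981  0.06891438]
```

View pics/ho3.png

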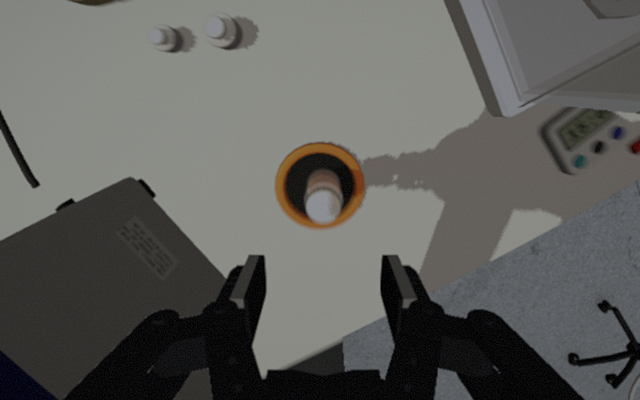

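The vial stands upright inside the holder, cap at (322,207). Going back up with a settled check from above, then over to the tray.

Call:
move_arm([
  [[0,0,-0.1],[0,0,0],0.055],
  [[0,0,-0.195],[0,0,0],0.055],
  [[0,0,-0.195],[0,0,0],0.055],
  [[0,0,-0.195],[0,0,0],0.055],
  [[0,0,-0.195],[0,0,0],0.055],
])

```text
clock: 22.82
ee_pos: [0.4587, -0.2362, 0.3471]
eef_rot: [0.989, -0.148, 0.002, 0.001]
force: [0.6, -0.2, 0.1]
width: 0.0549
grip_force: 0.0
```

Call:
move_arm([
  [[0,0,0],[0,0,0],0.055],
  [[0,0,0],[0,0,0],0.055],
])

```text
clock: 22.98
ee_pos: [0.459, -0.2365, 0.3443]
eef_rot: [0.989, -0.148, 0.001, 0.001]
force: [-0.1, 0.0, -1.0]
width: 0.055
grip_force: 0.0
```

```bash
cat >> hold.py <<'E'
m=(Z>.058)&(Z<.068)&(abs(X-.459)<.04)&(abs(Y+.236)<.04)
print(m.sum(),cv2.minEnclosingCircle((w[m][:,:2]*1000).astype(np.float32)),np.median(w[m],0))
E
python3 hold.py ho4.png;python3 -c "
from plan import *
plan([(.44,-.11,.345,-10),(.45,.03,.345,0),(.455,.18,.345,20),(.44,.32,.345,45),(.49,.36,.17,79),(.545,.28,.16,113),(.585,.207,.16,140.6)],step=.19)"
```

```text
[ 0.459  -0.2365  0.3443] -17.03 [-0.1  0.  -1. ] [-0.62  0.01  1.36 -0.    1.76  1.24] 0.055007186736818536
933 [321.16291533 147.82636656] ((458.3401184082031, -233.86460876464844), 38.76861572265625) [ 0.45857524 -0.23588019  0.00855419]
bath pts maxdir 0.2786353249255151 holder 0.36873599999999995
311 ((459.3481750488281, -236.72616577148438), 12.8233642578125) [ 0.45982345 -0.23669307  0.06300875]
[np.float64(-0.0549), np.float64(-0.1153), np.float64(-0.0024)] rz -0.123 -> [ 0.44  -0.11   0.345] -10.0
[np.float64(-0.0145), np.float64(-0.1396), np.float64(-0.0)] rz -0.175 -> [0.45  0.03  0.345] 0.0
[np.float64(0.005), np.float64(-0.15), np.float64(-0.0)] rz -0.349 -> [0.455 0.18  0.345] 20.0
[np.float64(0.0338), np.float64(-0.1367), np.float64(-0.0)] rz -0.436 -> [0.44  0.32  0.345] 45.0
[np.float64(0.0636), np.float64(0.0071), np.float64(0.175)] rz -0.593 -> [0.49 0.36 0.17] 79.0
[np.float64(-0.068), np.float64(0.0693), np.float64(0.01)] rz -0.593 -> [0.545 0.28  0.16 ] 113.0
[np.float64(-0.0828), np.float64(0.0083), np.float64(-0.0)] rz -0.482 -> [0.585 0.207 0.16 ] 140.6
```

Call:
move_arm([
  [[-0.055,-0.1153,-0.002],[0,0,-0.123],0.05],
  [[-0.055,-0.1153,-0.002],[0,0,-0.123],0.05],
  [[-0.055,-0.1153,-0.002],[0,0,-0.123],0.05],
  [[-0.055,-0.1153,-0.002],[0,0,-0.123],0.05],
])

```text
clock: 23.37
ee_pos: [0.4387, -0.1051, 0.3442]
eef_rot: [0.996, -0.085, -0.0, -0.001]
force: [-0.4, 0.1, 0.4]
width: 0.0501
grip_force: 0.0
```

Call:
move_arm([
  [[-0.0145,-0.1396,0],[0,0,-0.175],0.05],
  [[-0.0145,-0.1396,0],[0,0,-0.175],0.05],
  [[-0.0145,-0.1396,0],[0,0,-0.175],0.05],
  [[-0.0145,-0.1396,0],[0,0,-0.175],0.05],
])

```text
clock: 23.7
ee_pos: [0.4492, 0.0338, 0.3434]
eef_rot: [1.0, 0.002, -0.001, -0.001]
force: [-0.3, -0.9, 0.8]
width: 0.0501
grip_force: 0.0
```

Call:
move_arm([
  [[0.005,-0.15,0],[0,0,-0.349],0.05],
  [[0.005,-0.15,0],[0,0,-0.349],0.05],
  [[0.005,-0.15,0],[0,0,-0.349],0.05],
  [[0.005,-0.15,0],[0,0,-0.349],0.05],
  [[0.005,-0.15,0],[0,0,-0.349],0.05],
])

```text
clock: 24.12
ee_pos: [0.4541, 0.1839, 0.3427]
eef_rot: [0.984, 0.176, -0.001, -0.0]
force: [-0.3, 0.5, -0.7]
width: 0.0502
grip_force: 0.0
```

Call:
move_arm([
  [[0.034,-0.1367,0],[0,0,-0.436],0.05],
  [[0.034,-0.1367,0],[0,0,-0.436],0.05],
  [[0.034,-0.1367,0],[0,0,-0.436],0.05],
  [[0.034,-0.1367,0],[0,0,-0.436],0.05],
  [[0.034,-0.1367,0],[0,0,-0.436],0.05],
])

```text
clock: 24.53
ee_pos: [0.439, 0.3226, 0.3425]
eef_rot: [0.922, 0.386, -0.002, -0.0]
force: [0.2, -0.3, -1.4]
width: 0.0498
grip_force: 0.0
```

```bash
python3 -c "
from plan import *
print(now()[:2]);plan([(.49,.36,.17,79),(.545,.28,.16,113),(.585,.207,.16,140.6)],step=.19)"
```

```text
(array([0.43898262, 0.32262639, 0.34248913]), np.float64(45.446645269347854))
[np.float64(0.0624), np.float64(0.0101), np.float64(0.1725)] rz -0.586 -> [0.49 0.36 0.17] 79.0
[np.float64(-0.068), np.float64(0.0693), np.float64(0.01)] rz -0.593 -> [0.545 0.28  0.16 ] 113.0
[np.float64(-0.0828), np.float64(0.0083), np.float64(-0.0)] rz -0.482 -> [0.585 0.207 0.16 ] 140.6
```

Call:
move_arm([
  [[0.0636,0.007,0.175],[0,0,-0.593],0.05],
  [[0.0636,0.007,0.175],[0,0,-0.593],0.05],
  [[0.0636,0.007,0.175],[0,0,-0.593],0.05],
  [[0.0636,0.007,0.175],[0,0,-0.593],0.05],
  [[0.0636,0.007,0.175],[0,0,-0.593],0.05],
])

```text
clock: 24.95
ee_pos: [0.4892, 0.3586, 0.1631]
eef_rot: [0.77, 0.638, -0.003, -0.0]
force: [0.3, -0.1, -0.1]
width: 0.0498
grip_force: 0.0
```

Call:
move_arm([
  [[-0.068,0.0693,0.01],[0,0,-0.593],0.05],
  [[-0.068,0.0693,0.01],[0,0,-0.593],0.05],
  [[-0.068,0.0693,0.01],[0,0,-0.593],0.05],
  [[-0.068,0.0693,0.01],[0,0,-0.593],0.05],
  [[-0.068,0.0693,0.01],[0,0,-0.593],0.05],
])

```text
clock: 25.37
ee_pos: [0.5453, 0.2774, 0.1581]
eef_rot: [0.551, 0.834, -0.001, -0.001]
force: [-0.1, 0.3, -0.4]
width: 0.0502
grip_force: 0.0
```

Call:
move_arm([
  [[-0.0828,0.0083,0],[0,0,-0.482],0.05],
  [[-0.0828,0.0083,0],[0,0,-0.482],0.05],
  [[-0.0828,0.0083,0],[0,0,-0.482],0.05],
  [[-0.0828,0.0083,0],[0,0,-0.482],0.05],
  [[-0.0828,0.0083,0],[0,0,-0.482],0.05],
])

```text
clock: 25.78
ee_pos: [0.5848, 0.2051, 0.1584]
eef_rot: [0.336, 0.942, -0.001, -0.001]
force: [0.4, -0.3, 0.2]
width: 0.0499
grip_force: 0.0
```

Call:
move_arm([
  [[0,0,0],[0,0,0],0.05],
  [[0,0,0],[0,0,0],0.05],
  [[0,0,0],[0,0,0],0.05],
])

```text
clock: 26.03
ee_pos: [0.5845, 0.2072, 0.1591]
eef_rot: [0.339, 0.941, -0.0, -0.0]
force: [0.2, -0.2, 0.1]
width: 0.0499
grip_force: 0.0
```

```bash
python3 caps.py; python3 -c "
from plan import *
print(now()[:2]);plan([(.5848,.2068,.102,140.6)],step=.19)"
```

```text
[0.5845 0.2072 0.1591] 140.41 [ 0.2 -0.2  0.1]
red 214 [268. 323.] [610.1 135.1] 9.9
blue 1078 [323. 233.] [584.6 207.2] 11.2
(array([0.58459078, 0.20731493, 0.15920284]), np.float64(140.46412788359902))
[np.float64(-0.0005), np.float64(-0.0003), np.float64(0.0572)] rz -0.002 -> [0.585 0.207 0.102] 140.6
```

Call:
move_arm([
  [[0,0,0.02],[0,0,0],0.05],
  [[0,0,0.042],[0,0,0],0.05],
  [[0,0,0.057],[0,0,0],0.05],
  [[0,0,0.057],[0,0,0],0.05],
  [[0,0,0.057],[0,0,0],0.05],
])

```text
clock: 26.5
ee_pos: [0.5845, 0.2073, 0.1021]
eef_rot: [0.338, 0.941, -0.0, -0.0]
force: [-0.1, -0.1, 0.3]
width: 0.0501
grip_force: 0.0
```

Call:
move_arm([
  [[0,0,0],[0,0,0],0.03],
  [[0,0,0],[0,0,0],0.01],
  [[0,0,0],[0,0,0],0.01],
  [[0,0,0],[0,0,0],0.01],
  [[0,0,0],[0,0,0],0.01],
])

```text
clock: 26.92
ee_pos: [0.5855, 0.2072, 0.1039]
eef_rot: [0.337, 0.941, 0.001, 0.001]
force: [-1.4, -0.0, 5.8]
width: 0.0201
grip_force: 58.4
```

Call:
move_arm([
  [[0,0,-0.006],[0,0,0],0.01],
  [[0,0,-0.014],[0,0,0],0.01],
  [[0,0,-0.024],[0,0,0],0.01],
  [[0,0,-0.032],[0,0,0],0.01],
  [[0,0,-0.036],[0,0,0],0.01],
])

```text
clock: 27.33
ee_pos: [0.5854, 0.2072, 0.1403]
eef_rot: [0.337, 0.941, 0.0, 0.001]
force: [0.8, -0.3, -2.0]
width: 0.0201
grip_force: 58.7
```

```bash
python3 -c "
from plan import *
print(now()[:2]);plan([(.4873,.3736,.138,140.6)],step=.07)"
```

```text
(array([0.58536893, 0.20724073, 0.14032655]), np.float64(140.59079966675878))
[np.float64(0.0605), np.float64(0.0221), np.float64(0.0008)] rz -0.0 -> [0.553 0.263 0.14 ] 140.6
[np.float64(0.0605), np.float64(0.0221), np.float64(0.0008)] rz -0.0 -> [0.52  0.318 0.139] 140.6
[np.float64(0.0605), np.float64(0.0221), np.float64(0.0008)] rz -0.0 -> [0.487 0.374 0.138] 140.6
```

Call:
move_arm([
  [[0.008,0.003,0],[0,0,0],0.01],
  [[0.02,0.0073,0],[0,0,0],0.01],
  [[0.033,0.0121,0],[0,0,0],0.01],
  [[0.0465,0.017,0],[0,0,0],0.01],
  [[0.06,0.022,0],[0,0,0],0.01],
])

```text
clock: 27.75
ee_pos: [0.5512, 0.2638, 0.1379]
eef_rot: [0.337, 0.942, -0.0, -0.0]
force: [-0.3, -0.1, -1.1]
width: 0.0207
grip_force: 58.7
```

Call:
move_arm([
  [[0.0135,0.005,0],[0,0,0],0.01],
  [[0.027,0.01,0],[0,0,0],0.01],
  [[0.0405,0.0148,0],[0,0,0],0.01],
  [[0.054,0.0197,0],[0,0,0],0.01],
  [[0.0675,0.0247,0],[0,0,0],0.01],
])

```text
clock: 28.17
ee_pos: [0.5151, 0.3254, 0.1383]
eef_rot: [0.337, 0.941, -0.0, 0.0]
force: [-0.7, 0.7, -1.3]
width: 0.0201
grip_force: 58.7
```

Call:
move_arm([
  [[0.0135,0.005,0],[0,0,0],0.01],
  [[0.027,0.0099,0],[0,0,0],0.01],
  [[0.0385,0.0141,0],[0,0,0],0.01],
  [[0.048,0.0176,0],[0,0,0],0.01],
  [[0.054,0.0198,0],[0,0,0],0.01],
])

```text
clock: 28.58
ee_pos: [0.4861, 0.3749, 0.1382]
eef_rot: [0.337, 0.942, -0.0, -0.0]
force: [-0.1, -0.6, -2.3]
width: 0.0202
grip_force: 58.7
```

Call:
move_arm([
  [[0,0,0],[0,0,0],0.01],
  [[0,0,0],[0,0,0],0.01],
  [[0,0,0],[0,0,0],0.01],
])

```text
clock: 28.83
ee_pos: [0.4871, 0.3733, 0.1383]
eef_rot: [0.337, 0.941, -0.0, 0.0]
force: [-0.2, -0.1, -2.0]
width: 0.0204
grip_force: 58.7
```

Call:
move_arm([
  [[0,0,0.008],[0,0,0],0.01],
  [[0,0,0.017],[0,0,0],0.01],
  [[0,0,0.025],[0,0,0],0.01],
  [[0,0,0.031],[0,0,0],0.01],
  [[0,0,0.032],[0,0,0],0.01],
])

```text
clock: 29.25
ee_pos: [0.4863, 0.3732, 0.1044]
eef_rot: [0.337, 0.941, -0.001, -0.001]
force: [-0.7, 0.7, -1.9]
width: 0.0201
grip_force: 58.8
```

Call:
move_arm([
  [[0,0,0.001],[0,0,0],0.01],
  [[0,0,0.002],[0,0,0],0.01],
  [[0,0,0.0025],[0,0,0],0.01],
  [[0,0,0.0025],[0,0,0],0.01],
])

```text
clock: 29.58
ee_pos: [0.4869, 0.3738, 0.104]
eef_rot: [0.337, 0.941, 0.0, 0.0]
force: [0.8, -0.1, -2.0]
width: 0.0201
grip_force: 58.8
```

Call:
move_arm([
  [[0,0,0.0005],[0,0,0],0.01],
  [[0,0,0.001],[0,0,0],0.01],
  [[0,0,0.001],[0,0,0],0.01],
  [[0,0,0.001],[0,0,0],0.01],
])

```text
clock: 29.92
ee_pos: [0.4872, 0.3739, 0.1039]
eef_rot: [0.337, 0.941, 0.001, 0.001]
force: [-1.8, -0.8, 8.0]
width: 0.0197
grip_force: 59.7
```

Contact. I'll release, rise, and go to the red bottle.

Call:
move_arm([
  [[0,0,0],[0,0,0],0.025],
  [[0,0,0],[0,0,0],0.035],
  [[0,0,0],[0,0,0],0.045],
  [[0,0,0],[0,0,0],0.05],
  [[0,0,0],[0,0,0],0.05],
])

```text
clock: 30.33
ee_pos: [0.4868, 0.3737, 0.1027]
eef_rot: [0.337, 0.941, -0.0, -0.0]
force: [-0.5, 0.0, 0.1]
width: 0.0502
grip_force: 0.0
```

Call:
move_arm([
  [[0,0,-0.012],[0,0,0],0.05],
  [[0,0,-0.03],[0,0,0],0.05],
  [[0,0,-0.055],[0,0,0],0.05],
  [[0,0,-0.055],[0,0,0],0.05],
  [[0,0,-0.055],[0,0,0],0.05],
])

```text
clock: 30.75
ee_pos: [0.4874, 0.3741, 0.16]
eef_rot: [0.337, 0.941, 0.001, 0.001]
force: [0.3, -0.2, -0.3]
width: 0.0501
grip_force: 0.0
```

```bash
python3 caps.py; python3 -c "
from plan import *
print(now()[:2]);plan([(.6065,.132,.16,140.6)])"
```

```text
[0.4874 0.3741 0.16  ] 140.59 [ 0.3 -0.2 -0.3]
blue 1277 [153.  82.] [362.9 359. ] 11.3
blue 1018 [321. 231.] [485.9 373.9] 10.8
(array([0.4869875 , 0.37380505, 0.1586387 ]), np.float64(140.59177306123))
[np.float64(-0.1229), np.float64(-0.0555), np.float64(-0.0007)] rz -0.0 -> [0.547 0.253 0.159] 140.6
[np.float64(-0.1229), np.float64(-0.0555), np.float64(-0.0007)] rz -0.0 -> [0.606 0.132 0.16 ] 140.6
```

Call:
move_arm([
  [[-0.123,-0.0555,0],[0,0,0],0.05],
  [[-0.123,-0.0555,0],[0,0,0],0.05],
  [[-0.123,-0.0555,0],[0,0,0],0.05],
  [[-0.123,-0.0555,0],[0,0,0],0.05],
])

```text
clock: 31.13
ee_pos: [0.5482, 0.2482, 0.157]
eef_rot: [0.338, 0.941, -0.001, -0.0]
force: [-0.0, -0.6, -0.0]
width: 0.05
grip_force: 0.0
```

Call:
move_arm([
  [[-0.123,-0.0555,0],[0,0,0],0.05],
  [[-0.123,-0.0555,0],[0,0,0],0.05],
  [[-0.123,-0.0555,0],[0,0,0],0.05],
  [[-0.123,-0.0555,0],[0,0,0],0.05],
  [[-0.123,-0.0555,0],[0,0,0],0.05],
])

```text
clock: 31.55
ee_pos: [0.6072, 0.1289, 0.1569]
eef_rot: [0.339, 0.941, -0.001, -0.001]
force: [0.0, -0.7, 0.3]
width: 0.05
grip_force: 0.0
```

Call:
move_arm([
  [[0,0,0],[0,0,0],0.05],
  [[0,0,0],[0,0,0],0.05],
  [[0,0,0],[0,0,0],0.05],
])

```text
clock: 31.8
ee_pos: [0.6059, 0.133, 0.1577]
eef_rot: [0.337, 0.942, -0.0, -0.0]
force: [-0.5, -0.2, 0.2]
width: 0.0501
grip_force: 0.0
```

```bash
python3 caps.py; python3 -c "
from plan import *
print(now()[:2]);plan([(.6062,.132,.102,140.6)])"
```

```text
[0.6059 0.133  0.1577] 140.67 [-0.5 -0.2  0.2]
red 1013 [323. 235.] [606.  132.4] 10.7
(array([0.60596597, 0.13298817, 0.1577831 ]), np.float64(140.67796914894294))
[np.float64(-0.0008), np.float64(-0.0006), np.float64(0.0558)] rz 0.001 -> [0.606 0.132 0.102] 140.6
```

Call:
move_arm([
  [[-0.0005,0,0.02],[0,0,0],0.05],
  [[-0.0005,0,0.042],[0,0,0],0.05],
  [[-0.0005,0,0.056],[0,0,0],0.05],
  [[-0.0005,0,0.056],[0,0,0],0.05],
  [[-0.0005,0,0.056],[0,0,0],0.05],
])

```text
clock: 32.27
ee_pos: [0.6064, 0.1321, 0.1017]
eef_rot: [0.337, 0.942, -0.0, -0.0]
force: [0.5, -0.0, 1.1]
width: 0.0498
grip_force: 0.0
```

Call:
move_arm([
  [[0,0,0],[0,0,0],0.03],
  [[0,0,0],[0,0,0],0.01],
  [[0,0,0],[0,0,0],0.01],
  [[0,0,0],[0,0,0],0.01],
  [[0,0,0],[0,0,0],0.01],
])

```text
clock: 32.68
ee_pos: [0.6075, 0.1317, 0.1034]
eef_rot: [0.337, 0.941, 0.001, 0.001]
force: [-0.7, 1.0, 5.4]
width: 0.0204
grip_force: 58.4
```

Call:
move_arm([
  [[0,0,-0.006],[0,0,0],0.01],
  [[0,0,-0.014],[0,0,0],0.01],
  [[0,0,-0.024],[0,0,0],0.01],
  [[0,0,-0.032],[0,0,0],0.01],
  [[0,0,-0.036],[0,0,0],0.01],
])

```text
clock: 33.1
ee_pos: [0.6074, 0.1315, 0.1398]
eef_rot: [0.337, 0.941, 0.0, 0.001]
force: [1.5, -0.3, -1.3]
width: 0.0205
grip_force: 58.7
```

```bash
python3 -c "
from plan import *
print(now()[:2]);plan([(.5385,.3333,.138,140.6)],step=.08)"
```

```text
(array([0.60736823, 0.13148984, 0.13984409]), np.float64(140.592445016501))
[np.float64(0.0604), np.float64(0.0374), np.float64(0.0006)] rz -0.0 -> [0.584 0.199 0.139] 140.6
[np.float64(0.0604), np.float64(0.0374), np.float64(0.0006)] rz -0.0 -> [0.561 0.266 0.139] 140.6
[np.float64(0.0604), np.float64(0.0374), np.float64(0.0006)] rz -0.0 -> [0.538 0.333 0.138] 140.6
```

Call:
move_arm([
  [[0.008,0.005,0],[0,0,0],0.01],
  [[0.02,0.0124,0],[0,0,0],0.01],
  [[0.033,0.0204,0],[0,0,0],0.01],
  [[0.0465,0.0288,0],[0,0,0],0.01],
  [[0.06,0.0372,0],[0,0,0],0.01],
])

```text
clock: 33.52
ee_pos: [0.5829, 0.2003, 0.1373]
eef_rot: [0.337, 0.942, -0.0, -0.0]
force: [0.6, -0.2, -1.7]
width: 0.0199
grip_force: 58.7
```

Call:
move_arm([
  [[0.0135,0.0083,0],[0,0,0],0.01],
  [[0.027,0.0167,0],[0,0,0],0.01],
  [[0.0405,0.025,0],[0,0,0],0.01],
  [[0.054,0.0334,0],[0,0,0],0.01],
  [[0.0675,0.0417,0],[0,0,0],0.01],
])

```text
clock: 33.93
ee_pos: [0.557, 0.2755, 0.1372]
eef_rot: [0.337, 0.942, -0.0, -0.0]
force: [0.4, -0.1, -2.0]
width: 0.0199
grip_force: 58.7
```

Call:
move_arm([
  [[0.0135,0.0083,0],[0,0,0],0.01],
  [[0.027,0.0167,0],[0,0,0],0.01],
  [[0.0385,0.0239,0],[0,0,0],0.01],
  [[0.048,0.0298,0],[0,0,0],0.01],
  [[0.0537,0.0333,0],[0,0,0],0.01],
])

```text
clock: 34.35
ee_pos: [0.537, 0.3349, 0.1375]
eef_rot: [0.337, 0.942, -0.0, -0.0]
force: [0.4, 1.1, -2.1]
width: 0.0202
grip_force: 58.7
```

Call:
move_arm([
  [[0,0,0],[0,0,0],0.01],
  [[0,0,0],[0,0,0],0.01],
  [[0,0,0],[0,0,0],0.01],
])

```text
clock: 34.6
ee_pos: [0.5382, 0.3327, 0.1377]
eef_rot: [0.337, 0.941, -0.0, 0.0]
force: [-0.4, 1.0, -1.9]
width: 0.0198
grip_force: 58.7
```

Call:
move_arm([
  [[0,0,0.008],[0,0,0],0.01],
  [[0,0,0.017],[0,0,0],0.01],
  [[0,0,0.025],[0,0,0],0.01],
  [[0,0,0.031],[0,0,0],0.01],
  [[0,0,0.032],[0,0,0],0.01],
])

```text
clock: 35.02
ee_pos: [0.5375, 0.3327, 0.1038]
eef_rot: [0.337, 0.941, -0.001, -0.001]
force: [0.9, -0.8, -1.5]
width: 0.0206
grip_force: 58.8
```

Call:
move_arm([
  [[0,0,0.001],[0,0,0],0.01],
  [[0,0,0.002],[0,0,0],0.01],
  [[0,0,0.0025],[0,0,0],0.01],
  [[0,0,0.0025],[0,0,0],0.01],
])

```text
clock: 35.35
ee_pos: [0.5382, 0.3332, 0.1035]
eef_rot: [0.337, 0.941, 0.0, 0.0]
force: [-1.0, -0.5, -1.9]
width: 0.02
grip_force: 58.8
```

Call:
move_arm([
  [[0,0,0.0005],[0,0,0],0.01],
  [[0,0,0.0008],[0,0,0],0.01],
  [[0,0,0.0008],[0,0,0],0.01],
  [[0,0,0.0008],[0,0,0],0.01],
])

```text
clock: 35.68
ee_pos: [0.5383, 0.3333, 0.1034]
eef_rot: [0.337, 0.941, 0.0, 0.0]
force: [-1.1, 0.1, 5.6]
width: 0.0202
grip_force: 59.5
```

Contact. I'll release, rise clear, and check.

Call:
move_arm([
  [[0,0,0],[0,0,0],0.025],
  [[0,0,0],[0,0,0],0.035],
  [[0,0,0],[0,0,0],0.045],
  [[0,0,0],[0,0,0],0.05],
  [[0,0,0],[0,0,0],0.05],
])

```text
clock: 36.1
ee_pos: [0.5381, 0.3332, 0.1025]
eef_rot: [0.337, 0.941, -0.0, -0.0]
force: [0.1, 0.1, -0.0]
width: 0.0501
grip_force: 0.0
```

Call:
move_arm([
  [[0,0,-0.012],[0,0,0],0.05],
  [[0,0,-0.03],[0,0,0],0.05],
  [[0,0,-0.07],[0,0,0],0.05],
  [[0,0,-0.1],[0,0,0],0.05],
  [[0,0,-0.12],[0,0,0],0.05],
])

```text
clock: 36.52
ee_pos: [0.5385, 0.3334, 0.2271]
eef_rot: [0.337, 0.941, 0.001, 0.001]
force: [0.7, 0.3, 1.0]
width: 0.0499
grip_force: 0.0
```

Call:
move_arm([
  [[0.05,0,0],[0,0,0],0.05],
  [[0.05,0,0],[0,0,0],0.05],
  [[0.05,0,0],[0,0,0],0.05],
  [[0.05,0,0],[0,0,0],0.05],
  [[0.05,0,0],[0,0,0],0.05],
])

```text
clock: 36.93
ee_pos: [0.4998, 0.3645, 0.2227]
eef_rot: [0.337, 0.941, -0.0, 0.0]
force: [-0.3, -0.2, 0.3]
width: 0.0499
grip_force: 0.0
```

```bash
python3 caps.py; python3 -c "
from plan import *
im,d=shot('side'); z=np.load('last_wrist.npz')['im']; t,_=shot('top')
a=cv2.resize(im[180:330,190:330],(400,430),interpolation=3); b=cv2.resize(z[0:400,130:500],(400,430)); 
cv2.imwrite('pics/end.png',np.hstack([a,b])[:,:,::-1])"
```

```text
[0.4998 0.3645 0.2227] 140.59 [-0.3 -0.2  0.3]
red 507 [323. 254.] [536.7 334. ] 10.6
blue 756 [193.  60.] [363.5 359. ] 10.8
blue 656 [321. 179.] [486.4 373.5] 11.0
```

View pics/end.png

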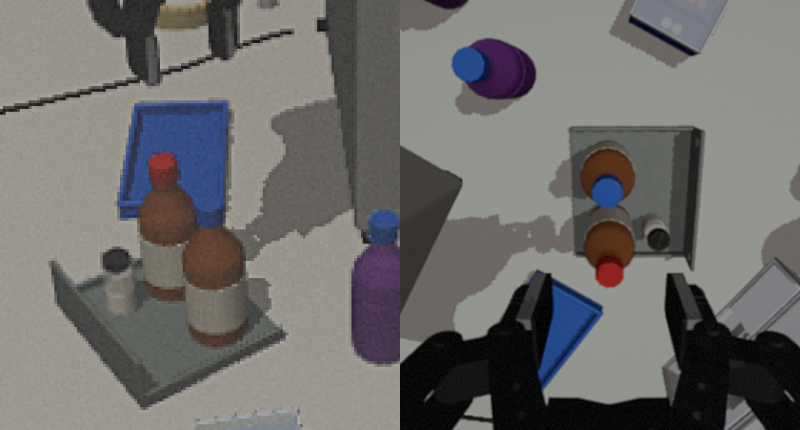

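Both bottles stand upright in their starting places: red at left crop (165,230), blue at (215,280). The black vial is untouched at (118,280), the tray is empty, and the gripper is clear. Handing in.

```bash
python3 -c "
from workcell import env
print(env.job_done())"
```

```text
the job is handed in; nothing more can be done
None
```

I finished the job in the order asked and handed it in at about 37 s: the white-capped vial stands upright in the orange holder, within about 3 mm of centre, both bottles are back upright within about 2 mm of where they stood, and the black-capped vial was left where it was; the hand-in returned no verdict.

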